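Set and wedge the embossing die

TASK

Set up the embossing jig for the next gift box: turn the round die until its small notch points at the arrow on the bed. Push the wooden wedge in under the bed's low edge until the bed is level and wedged firmly up against its two stops, tighter than its own weight alone would hold it, but without ramming it. Leave everything else on the bench where it is, and let go of everything.

Things in the scene. Friction and masses are not known exactly. Their poses are not given: they have to be found in the camera images.
- foot: Dark steel base plate of the jig, fixed, 200 (x) by 320 (y) by 8 mm; x -100 to 100, y -105 to 215. Origin: on the bench under the die's axis; z up. The bed is hinged over its -y side. At +y two guide strips 10 mm high, 40 mm apart inside, run along y (30 to 210 mm): the wedge slides between them. Two stops, 50 mm above the bench, stand over the bed's +y corners (x = +-88 mm).
- bed: Black square plate 180 x 180 x 12 mm on the foot, hinged along its underside's -y edge (y = -90 mm). Origin: centre of its underside, 30 mm above the bench when level; axes then as the foot's. It starts tilted 0.044 rad about x, its free +y edge 8 mm low, and cannot rise past level: there it meets the two stops. Bed and die weigh 0.8 kg: 4 N on the wedge until the stops are met, more when clamped.
- bed_edge (a point): Middle of the lower +y edge of the bed, under which the wedge goes: 14 mm above the foot at the start, 22 mm when level.
- clip_left (a point): Top of the hold-down clip on the bed at the die's +y side, 74 mm from the axis: 18 mm wide along x, from 61 to 87 mm from the axis, 9 mm higher than the die's top, its tongue 3 mm clear above the die's rim. A finger in the die's edge cannot pass it.
- clip_right (a point): Top of the other, equal clip, at the die's -y side.
- die_axis (a point): Centre of the top of the die, a plain metal disc 140 mm across, 20 mm thick, 3 mm above the bed, turning on a pivot with friction (2 N at the edge); it stays where left. Three bites in its edge, centred 60, 180 and 300 degrees from the notch, with straight radial sides 40 degrees apart (48 mm at the edge, 32 mm at the bottom, 46 mm from the axis), take a closed gripper's tip, which can push on their sides.
- notch (a point): Mouth of the index notch at the die's top rim, 70 mm from the axis: the only small cut in the edge, 14 mm wide, 16 mm deep, in the middle of one of the three lobes.
- mark (a point): Tip of the flat 3 mm high metal arrow on the bed, which points at the die's axis from its +x side, 73 mm from the axis. This frame's axes are the bed's. The notch must face it.
- die (a joint): Angle of the die on the bed, anticlockwise from above: 0 (or a full turn, 6.283) when the notch faces the arrow. It turns both ways without end.
- wedge: Wooden wedge, loose between the guides, 36 mm wide (x), 120 mm long (y). Origin: centre of its underside. Toe, 6 mm high, at y = -60 mm under the bed; the top rises 1 in 5 to 26 mm at y = +40, then a 30 mm high block. It slides towards the foot's -y, bites with its origin at foot y = 110 mm and has the bed level at about 70 mm. It stays where pushed.
- wedge_push (a point): Centre of the wedge's flat push face (36 mm wide, 30 mm high) at its thick end, y = +60 mm of the wedge, 15 mm above its underside. Pushing takes about 5 N while the wedge lifts the bed, then some 3 N more for each mm once the bed is at its stops; 15 to 20 N makes it firm, over 35 N is ramming.
- pin_tin: Bystander: steel tin, 40 mm across, 22 mm high, standing on the foot beside the wedge.
- ink_pad: Bystander: black pad 42 x 60 x 16 mm, lying on the foot on the wedge's other side.
- drink_bottle: Bystander: pink bottle 72 mm across, 210 mm high.
- gift_box: Bystander: open cardboard box 160 x 130 x 60 mm.
- card_stack: Bystander: red box of cards 110 x 85 x 30 mm.
- tape_roll: Bystander: roll 90 mm across, 24 mm high.
- glue_jar: Bystander: jar 60 mm across, 70 mm high.
- screwdriver: Bystander: screwdriver lying on the bench.
There are look-alikes about, which are no part of the job. Of the things like the wedge, leave any that is red; of the rest the larger one is meant.

How it is judged (in metres and radians):
At the end, for the whole second after the job is handed in: The notch faces the arrow within 3 mm at the rim; the bed is level within 0.008 rad; the wedge presses on the bed with more than 10 N with nothing touching it (the bed's own weight gives only 4 N); die and wedge are at rest (y of notch in the frame of mark between -0.003 and 0.003 m and x of notch in the frame of mark above -0.03 m and angle between bed's own z axis and vertical below 0.008 rad and contact force between wedge and bed above 10 N and linear speed of wedge below 0.01 m/s and velocity of joint die between -0.05 and 0.05 rad/s).
It fails at once if a bystander is shoved more than 30 mm (distance of any of pin_tin, ink_pad, drink_bottle, gift_box, card_stack, tape_roll, glue_jar, screwdriver from where it was at the start of the episode above 0.03 m).
It fails at once if the wedge is rammed (over 35 N) (contact force between the fingers and wedge above 35 N).
It also fails if it takes over 72 s, if anything falls off the work surface, if the arm or the gripper's body presses on something with over 40 N, if the wrist force passes 120 N, or if a joint passes its speed limit or range.

ROBOT

A 6-joint arm with a two-finger parallel gripper is mounted at the origin on the work surface. World frame = base frame: x ahead of the robot, y to its left, z up, the work surface at z = 0. Lengths are in mm, angles in rad, forces in N, time in s.
With the tool pointing down it reaches from about 300 to 875 mm from the base axis. Payload 6.4 kg.
Tool frame: the origin (TCP) lies on the centre line of the jaws, within the pads' length; the fingertips stand 8 mm ahead of it and the grasp point (between the pads) lies 11 mm behind it; z points along the fingers, y is the line along which they close (so a half turn about z gives the same grasp; the last joint's range is limited). The gripper opens to 88 mm and grips with 3 to 60 N. Pads are 18 mm wide; open, the fingers measure 123 mm over their backs; the gripper's body (75 mm by 187 mm) begins 45 mm behind the grasp point.
Start: joints at [0.913, 0.181, 1.607, -0, 1.354, -0.206], TCP at [251.028, 517.326, 214.814] pointing down, gripper open.
Joint ranges: [-2.99, 2.99], [-0.89, 2.07], [0.3, 2.58], [-1.14, 4.28], [0, 2.63], [-3.12, 3.12]. Speed limits (rad/s): [2.57, 2.57, 3.01, 3.14, 3.14, 3.14].

INTERFACE

Orientations are given as a rotation vector (axis times angle).
In Python, from station import readout, optics, robot, finder gives the robot as it stands.
- The arm moves only by the tool carry_out, never from a script. Its argument "rows" is a list of rows, each an object of numbers: "x", "y", "z": the shift along the tool's x, y, z in cm; "rx", "ry", "rz": the turn, a rotation vector about the tool's x, y, z in degrees; "gripper": the opening, from 0 (shut) to 1 (fully open). A call has 1 to 5 rows; each row shifts and turns the commanded pose from where the row before left it, along the tool's axes as they then stand; what a row does not reach is not made up. A row lasts 1/8 s, in which the tool goes at most 62.5 mm and 10.7 degrees, less where a joint would pass 70% of its speed; a pose out of reach is approached as far as the arm can. A call is refused whole if a number of a shift passes 6.25 or a number of a turn 10.7, either way. A call with a gripper value outside its range is refused whole. The fingers move at their own pace and stop on an object; the grip force is fixed at half the most. Time passes only in rows, so rows that do not move let the fingers close. It gives the time, the measured TCP pose, the force, the opening and the grip force at its end, in the units of the state.
- readout.read_state(): the state, without advancing time (a new reading comes with each control period).
- optics.capture(name): name is "scene" or "side" or "wrist"; returns the picture (480x640x3 uint8, blue, green, red); there is no depth.
- optics.camera_info(name): a dict with "intrinsics" (3x3 intrinsics, pixels), "R" (3x3) and "t" (3): a world point X has camera coordinates R X + t; the wrist camera has in their place "tool_from_camera" (4x4, takes a point from camera to tool coordinates, whose origin is the TCP and whose axes are the flange's). Camera axes: x right, y down, z forward; pixel columns grow to the right and rows downward; lengths in mm; the calibration is good to about 2 mm. A picture is of the moment at which its call begins: read the wrist's pose just before it. camera_info takes no time and is no camera call.
- robot.job_done(): hands the job in; it is judged then, once.
Trained networks look in the newest picture that a camera, given by its name, has taken for a name from the list of things; names that differ only in an ending like _2 or _b are one class to them, and where a whole thing is asked for, a point or a joint stands for the part that bears it (a point fixed in the world has none). Each returns a list of dicts, best first, with "score" (0 to 1); they miss things now and then, are a little off and sometimes report something else, mostly with a low value. They report only what shows in the picture. A call takes as long as a camera call. They do not tell look-alikes from the thing itself.
- finder.recognise(camera, thing): "point" ([column, row] in pixels, amid what is visible of it).
- finder.masks_of(camera, thing): "region" (480x640 bool, what is visible of it) and "point" ([column, row] in pixels, amid what is visible of it).
- finder.tip_of(camera, thing): "point" ([column, row] in pixels: a listed point, or the origin of a listed thing).
The state is a dict: "clock": time; "joint_pos": joint angles; "qvel": joint speeds; "joint_torque": joint torques, N m; "position": TCP position; "eef_rot": TCP orientation; "ft_force": force on the tool from outside, world axes, zero at the start; "wrist_torque": the same for the moment, N m; "gripper_width": finger opening in mm; "grasp_force": force on a finger pad.
Only numpy, scipy, OpenCV 4.12 (cv2) and the standard library are available. Lean on these libraries where they do the work, as an engineer would, in place of code of your own. Each camera call takes 0.05 s, during which the arm holds its last target. There are 200 camera calls.

## Working session

There is one attempt and no reset: what is moved stays moved. The work goes in short steps, Python scripts to look and compute and a tool call to move; the robot and the scene stay as the last step left them, time stands still between calls to the robot, and variables do not carry over. Pictures are saved under pics/ and viewed, at most 10 in all, crops included, and the job is handed in when it is done.

Besides the shell and the picture viewer there is one more tool, called after "Request:" as name(argument=value, ...), one argument or row to a line, values as JSON. carry_out: Moves the arm, as the interface text tells. Its arguments: {"type":"object","properties":{"rows":{"type":"array","items":{"type":"object","properties":{"x":{"type":"number"},"y":{"type":"number"},"z":{"type":"number"},"rx":{"type":"number"},"ry":{"type":"number"},"rz":{"type":"number"},"gripper":{"type":"number"}}}}},"required":["rows"]}

```bash
mkdir -p pics; ls; cat > h.py <<'E'
import numpy as np, cv2
from station import readout, optics, robot, finder
from scipy.spatial.transform import Rotation as Ro
def cam(n):
    i=optics.camera_info(n); K=np.array(i["intrinsics"],float)
    if n!="wrist": return K,np.array(i["R"]),np.array(i["t"])
    s=readout.read_state(); T=np.eye(4); T[:3,:3]=Ro.from_rotvec(s["eef_rot"]).as_matrix(); T[:3,3]=s["position"]
    C=np.linalg.inv(T@np.array(i["tool_from_camera"])); return K,C[:3,:3],C[:3,3]
def at_z(c,p,z):
    K,R,t=c; o=-R.T@t; d=R.T@np.linalg.inv(K)@np.array([p[0],p[1],1.]); return o+d*(z-o[2])/d[2]
def proj(c,X):
    K,R,t=c; q=K@(R@np.array(X,float)+t); return q[:2]/q[2]
def tri(cs,ps):
    A=[];b=[]
    for (K,R,t),p in zip(cs,ps):
        o=-R.T@t; d=R.T@np.linalg.inv(K)@np.array([p[0],p[1],1.]); d/=np.linalg.norm(d); M=np.eye(3)-np.outer(d,d); A.append(M); b.append(M@o)
    return np.linalg.lstsq(np.vstack(A),np.hstack(b),rcond=None)[0]
E
python3 - <<'E'
from h import *
ims=[]
for n in ("scene","side"):
    im=optics.capture(n); cv2.imwrite(f"pics/{n}0.png",im)
    print(n,np.round(-cam(n)[1].T@cam(n)[2]))
    for th in ["die_axis","notch","mark","clip_left","clip_right","wedge_push","wedge","bed_edge","foot","pin_tin"]:
        print(n,th,[(np.round(r["point"]).tolist(),round(r["score"],2)) for r in finder.tip_of(n,th)[:3]])
s=readout.read_state(); print(s["clock"],s["position"],s["eef_rot"],s["ft_force"])
E
```

```text
pics
scene [1446.  194. 1062.]
scene die_axis [([284.0, 246.0], 0.81)]
scene notch [([280.0, 228.0], 0.87), ([225.0, 318.0], 0.33)]
scene mark [([280.0, 276.0], 0.58)]
scene clip_left [([317.0, 256.0], 0.81)]
scene clip_right [([255.0, 238.0], 0.77), ([280.0, 276.0], 0.74), ([222.0, 317.0], 0.69)]
scene wedge_push [([316.0, 214.0], 0.98), ([422.0, 307.0], 0.79), ([368.0, 278.0], 0.66)]
scene wedge [([338.0, 273.0], 0.86), ([410.0, 301.0], 0.62), ([145.0, 264.0], 0.49)]
scene bed_edge [([320.0, 266.0], 0.58)]
scene foot [([288.0, 266.0], 0.72)]
scene pin_tin [([223.0, 318.0], 0.58), ([352.0, 299.0], 0.55)]
side [ 146. -549.  954.]
side die_axis [([347.0, 269.0], 0.62), ([332.0, 257.0], 0.52), ([330.0, 241.0], 0.42)]
side notch [([338.0, 289.0], 0.8), ([365.0, 211.0], 0.63), ([437.0, 273.0], 0.63)]
side mark [([375.0, 259.0], 0.88), ([434.0, 272.0], 0.43)]
side clip_left [([330.0, 243.0], 0.95), ([289.0, 247.0], 0.45)]
side clip_right [([367.0, 289.0], 0.78)]
side wedge_push [([275.0, 312.0], 0.97), ([307.0, 228.0], 0.64), ([288.0, 188.0], 0.53)]
side wedge [([292.0, 200.0], 0.8), ([320.0, 245.0], 0.77), ([252.0, 310.0], 0.76)]
side bed_edge [([328.0, 255.0], 0.86)]
side foot [([346.0, 283.0], 0.63)]
side pin_tin [([332.0, 224.0], 0.66)]
1.1 [251.02325648 517.32891437 214.82103554] [-7.03677637e-01 -3.06176729e+00 -9.32510101e-06] [-0.55022195 -0.14710535 -0.05051838]
```

```bash
python3 - <<'E'
import cv2,numpy as np
a=cv2.imread("pics/scene0.png")[150:390,110:510];b=cv2.imread("pics/side0.png")[140:380,190:510]
cv2.imwrite("pics/c1.png",cv2.resize(a,(800,480),interpolation=cv2.INTER_CUBIC)); cv2.imwrite("pics/c2.png",cv2.resize(b,(800,600),interpolation=cv2.INTER_CUBIC))
E
```

```text
(no output)
```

View pics/c1.png

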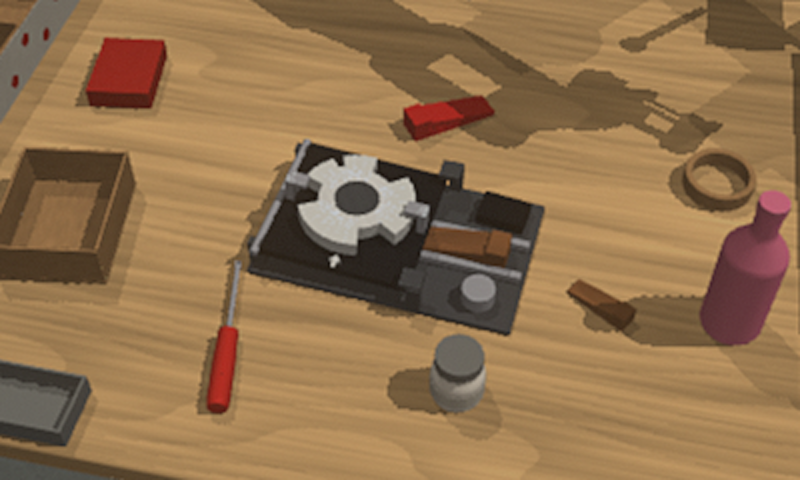

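View pics/c2.png

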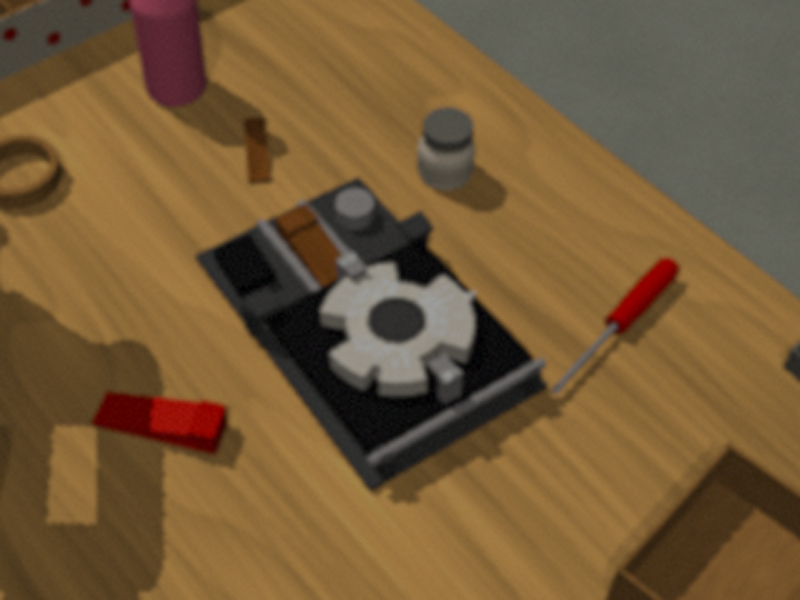

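The jig's wooden wedge, between the guides (scene 345,271; side about 313,240), is the one to use. The look-alikes are the red wedge (scene 330,208) and the smaller wooden one loose on the bench (scene 410,301). The notch is the narrow slot at side (338,289) and scene (280,228).

```bash
cat >> h.py <<'E'
def frame(c,yaw,o=0): pass
E
python3 - <<'E'
from h import *
cs,cd=cam("scene"),cam("side")
P={"notch":((280,228),(338,289)),"mark":((280,276),(375,259)),"clip_left":((317,256),(330,243)),"clip_right":((255,238),(367,289)),"die":((284,246),(347,269)),"wedge_push":((367,278),(307,228)),"tin":((349,296),(332,224))}
for k,(a,b) in P.items(): print(k,np.round(tri([cs,cd],[a,b]),1))
cl=tri([cs,cd],P["clip_left"]);cr=tri([cs,cd],P["clip_right"]);m=(cl+cr)/2;d=cl-cr
yaw=np.arctan2(-d[0],d[1]);print("centre",m,"len",np.hypot(*d[:2]),"yaw",np.degrees(yaw))
# rectified views of die plane, z=61, foot axes: y up in picture, x right, 2px/mm, 400px
out=[]
for n,c in (("scene",cs),("side",cd)):
    im=cv2.imread(f"pics/{n}0.png");src=[];dst=[]
    for x,y in((-100,-100),(100,-100),(100,200),(-100,200)):
        X=m[:2]+np.array([[np.cos(yaw),-np.sin(yaw)],[np.sin(yaw),np.cos(yaw)]])@[x,y]
        src.append(proj(c,[*X,61]));dst.append(((x+100)*1.9,(200-y)*1.9))
    out.append(cv2.warpPerspective(im,cv2.getPerspectiveTransform(np.float32(src),np.float32(dst)),(380,570)))
cv2.imwrite("pics/rect.png",np.hstack(out))
E
```

```text
notch [530.1 -75.2  64.1]
mark [660.7 -46.1  41.1]
clip_left [597.4  35.   65.1]
clip_right [ 578.7 -120.7   70.7]
die [582.  -48.3  63.4]
wedge_push [603.9 151.5  15.8]
tin [663.7 120.3  15.8]
centre [588.07511371 -42.83645348  67.88036262] len 156.8769051189344 yaw -6.861511810137641
```

View pics/rect.png

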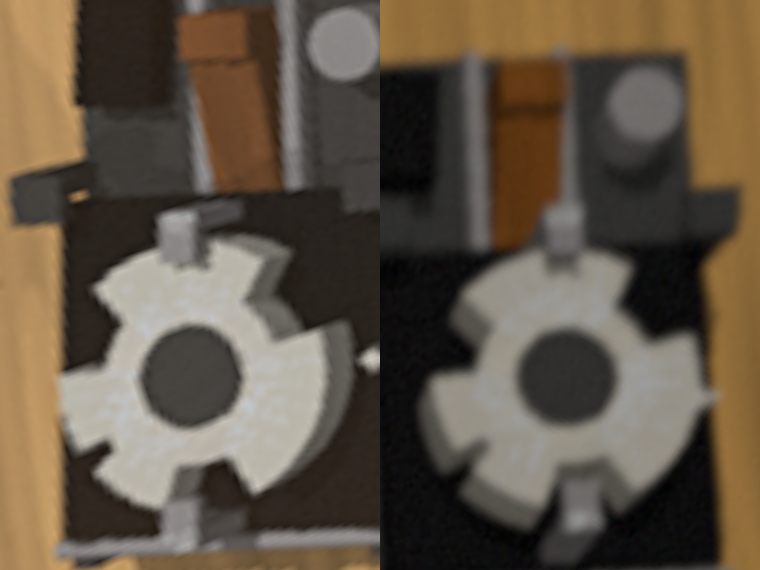

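Rectified views: die centre at left-panel (190,378), notch at left (98,455) and right-panel (470,460), so about 220° from the foot's +x. Bites are at about 40°, 160° and 280°. I'll turn the die +140° in two pushes on the -x side, clear of both clips, and start by going above it for a close look.

```bash
cat >> h.py <<'E'
def delta(X,ydir=None):
    "cm along present tool axes to X; degrees rz to bring tool y along ydir (deg, world, mod 180)"
    s=readout.read_state(); R=Ro.from_rotvec(s["eef_rot"]).as_matrix()
    d=R.T@(np.array(X)-s["position"])/10; a=np.degrees(np.arctan2(R[1,1],R[0,1]))
    t=None if ydir is None else -((ydir-a+90)%180-90)
    print("delta cm",np.round(d,2),"tool y at",round(a,1),"rz",t,"TCP",np.round(s["position"],1),"t",s["clock"],"F",np.round(s["ft_force"],1))
E
python3 - <<'E'
from h import *
print(np.round(optics.camera_info("wrist")["tool_from_camera"],2))
delta([560,-40,270],90)
for p in((480,300),): print(at_z(cam("scene"),p,30))
E
```

```text
[[   0.     -0.96   -0.29   76.54]
 [   1.      0.     -0.     -0.46]
 [   0.     -0.29    0.96 -168.68]
 [   0.      0.      0.      1.  ]]
delta cm [-52.13 -36.65  -5.52] tool y at 64.1 rz -25.886730089051582 TCP [251.  517.3 214.8] t 1.1 F [-0.6 -0.1 -0.1]
[621.00560377 417.29733052  30.        ]
```

Request:
carry_out(
  rows=[
    {"x":-4.7,"y":-3.3,"z":-0.6},
    {"x":-4.7,"y":-3.3,"z":-0.6},
    {"x":-4.7,"y":-3.3,"z":-0.6},
    {"x":-4.7,"y":-3.3,"z":-0.6},
    {"x":-4.7,"y":-3.3,"z":-0.6},
  ],
)

```text
schema error: expected keys x, y, z, rx, ry, rz, gripper
```

Request:
carry_out(
  rows=[
    {"x":-4.7,"y":-3.3,"z":-0.6},
    {"x":-4.7,"y":-3.3,"z":-0.6},
    {"x":-4.7,"y":-3.3,"z":-0.6},
    {"x":-4.7,"y":-3.3,"z":-0.6,"gripper":0},
    {"x":-4.7,"y":-3.3,"z":-0.5,"gripper":0},
  ],
)

```text
schema error: expected keys x, y, z, rx, ry, rz, gripper
```

Request:
carry_out(
  rows=[
    {"x":-4.7,"y":-3.3,"gripper":0},
    {"rz":-8.6,"gripper":0},
    {"rz":-8.6,"gripper":0},
    {"rz":-8.6,"gripper":0},
    {"gripper":0},
  ],
)

```text
schema error: expected keys x, y, z, rx, ry, rz, gripper
```

```bash
python3 - <<'E'
from h import *
delta([550,-40,270],90)
c=cam("wrist"); im=optics.capture("wrist"); cv2.imwrite("pics/w1.png",im); print(c[0])
Z=dict(die_axis=61,notch=62,mark=41,clip_left=67,clip_right=73,wedge_push=23,bed_edge=22,pin_tin=8,foot=0,wedge=8)
for k,z in Z.items():
    for r in finder.tip_of("wrist",k)[:3]: print(k,np.round(r["point"]),round(r["score"],2),np.round(at_z(c,r["point"],z),1))
E
```

```text
delta cm [-51.23 -37.09  -5.52] tool y at 64.1 rz -25.886730089051582 TCP [251.  517.3 214.8] t 1.1 F [-0.6 -0.1 -0.1]
[[341.82175011   0.         319.34711229]
 [  0.         341.82175011 240.56364522]
 [  0.           0.           1.        ]]
```

View pics/w1.png

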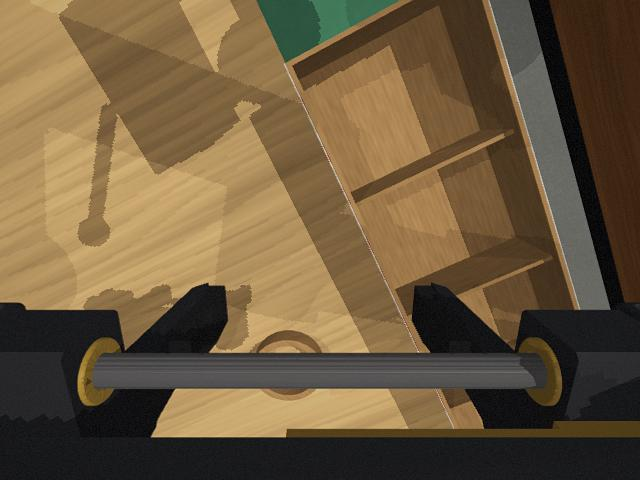

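The picture only shows the start view, because the calls were refused: every key is needed. It does show that the gripper hides rows 285-435, so I'll park with the die in the upper half of the picture.

Request:
carry_out(
  rows=[
    {"x":-4.7,"y":-3.0,"z":-0.6,"rx":0,"ry":0,"rz":0,"gripper":1},
    {"x":-4.7,"y":-3.0,"z":-0.6,"rx":0,"ry":0,"rz":0,"gripper":0},
    {"x":-4.7,"y":-3.0,"z":-0.6,"rx":0,"ry":0,"rz":0,"gripper":0},
    {"x":-4.7,"y":-3.0,"z":-0.6,"rx":0,"ry":0,"rz":0,"gripper":0},
    {"x":-4.7,"y":-3.0,"z":-0.6,"rx":0,"ry":0,"rz":0,"gripper":0},
  ],
)

```text
clock: 2.28
position: [397.7, 278.2, 245.3]
eef_rot: [0.703, 3.061, 0.001]
ft_force: [1.2, 0.9, 0.2]
gripper_width: 50.3
grasp_force: 0.0
```

Request:
carry_out(
  rows=[
    {"x":-4.7,"y":-3.0,"z":-0.6,"rx":0,"ry":0,"rz":0,"gripper":0},
    {"x":-4.7,"y":-3.0,"z":-0.6,"rx":0,"ry":0,"rz":0,"gripper":0},
    {"x":-4.7,"y":-3.0,"z":-0.6,"rx":0,"ry":0,"rz":0,"gripper":0},
    {"x":-4.7,"y":-3.0,"z":-0.6,"rx":0,"ry":0,"rz":0,"gripper":0},
    {"x":-4.7,"y":-3.0,"z":-0.6,"rx":0,"ry":0,"rz":0,"gripper":0},
  ],
)

```text
clock: 2.9
position: [543.7, 40.5, 275.2]
eef_rot: [0.704, 3.061, 0.0]
ft_force: [0.3, 0.9, -0.5]
gripper_width: 1.0
grasp_force: 0.0
```

Request:
carry_out(
  rows=[
    {"x":-4.7,"y":-2.0,"z":0,"rx":0,"ry":0,"rz":0,"gripper":0},
    {"x":-4.7,"y":-2.0,"z":0,"rx":0,"ry":0,"rz":0,"gripper":0},
    {"x":0,"y":0,"z":0,"rx":0,"ry":0,"rz":-8.6,"gripper":0},
    {"x":0,"y":0,"z":0,"rx":0,"ry":0,"rz":-8.6,"gripper":0},
    {"x":0,"y":0,"z":0,"rx":0,"ry":0,"rz":-8.6,"gripper":0},
  ],
)

```text
clock: 3.52
position: [610.0, -35.1, 274.6]
eef_rot: [0.005, -3.141, -0.0]
ft_force: [-0.8, 0.4, -0.3]
gripper_width: -0.0
grasp_force: 0.0
```

```bash
python3 - <<'E'
from h import *
delta([650,-30,270],90)
E
```

```text
delta cm [-4.    0.5   0.46] tool y at 90.2 rz 0.1710548919631094 TCP [610.  -35.1 274.6] t 3.525 F [-0.8  0.4 -0.3]
```

Request:
carry_out(
  rows=[
    {"x":-5.0,"y":1.5,"z":0,"rx":0,"ry":0,"rz":0,"gripper":0},
    {"x":0,"y":0,"z":0,"rx":0,"ry":0,"rz":0,"gripper":0},
  ],
)

```text
clock: 3.78
position: [661.2, -19.1, 272.7]
eef_rot: [-0.001, -3.139, -0.001]
ft_force: [-0.4, -0.6, -0.1]
gripper_width: 0.3
grasp_force: 0.0
```

```bash
python3 - <<'E'
from h import *
delta([650,-30,270],90)
c=cam("wrist"); im=optics.capture("wrist"); cv2.imwrite("pics/w1.png",im)
Z=dict(die_axis=61,notch=62,mark=41,clip_left=67,clip_right=73,wedge_push=23,bed_edge=22,pin_tin=8,foot=0,wedge=8)
for k,z in Z.items():
    for r in finder.tip_of("wrist",k)[:3]: print(k,np.round(r["point"]),round(r["score"],2),np.round(at_z(c,r["point"],z),1))
E
```

```text
delta cm [ 1.12 -1.09  0.27] tool y at 90.0 rz -0.02949529070360768 TCP [661.2 -19.1 272.7] t 3.775 F [-0.4 -0.6 -0.1]
die_axis [299. 142.] 0.94 [589.4 -40.6  61. ]
notch [259.  78.] 0.64 [527.6 -80.1  62. ]
mark [298. 199.] 0.58 [654.5 -44.1  41. ]
clip_left [372. 147.] 0.94 [594.3  36.2  67. ]
clip_left [447.  89.] 0.53 [537.7 109.9  67. ]
clip_right [229. 133.] 0.74 [ 580.6 -112.3   73. ]
wedge_push [457. 147.] 0.84 [595.7 143.4  23. ]
wedge_push [566. 202.] 0.74 [660.7 285.6  23. ]
wedge_push [ 36. 199.] 0.48 [ 657.9 -368.4   23. ]
bed_edge [377. 143.] 0.68 [591.2  48.7  22. ]
pin_tin [426. 203.] 0.76 [665.8 118.2   8. ]
foot [303. 140.] 0.56 [587.5 -38.8   0. ]
wedge [540. 183.] 0.96 [639.6 259.4   8. ]
wedge [405. 146.] 0.86 [595.1  86.3   8. ]
```

View pics/w1.png

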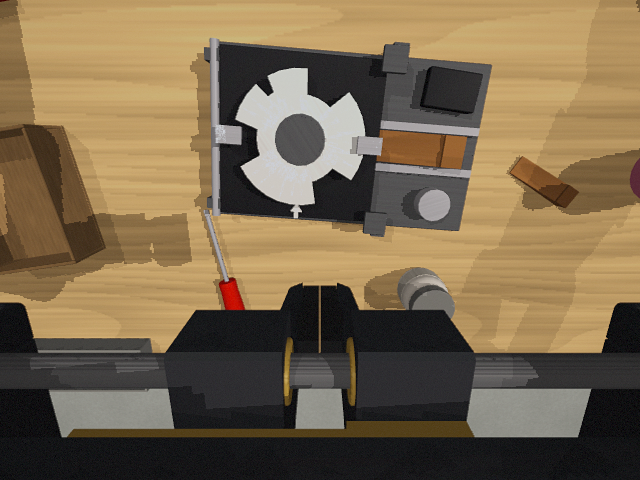

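The wrist picture shows the die at (300,140), notch at (262,90), mark at (296,208), clips at (229,133) and (370,146), wedge push face at about (466,150), and the small loose wedge at (543,182). The world fit is die axis (588.5,-40) and jig yaw about -5°. The notch points to world 213° and has to reach 355°.

```bash
python3 - <<'E'
from h import *
print(np.round(readout.read_state()["joint_pos"],2))
delta([527.9,-9.1,90],153)
E
```

```text
[-0.21  0.33  1.31 -0.    1.51 -1.78]
delta cm [13.21  1.07 18.52] tool y at 89.9 rz -63.09962189331924 TCP [659.9 -20.  275.3] t 4.325 F [-0.6 -0.   0.1]
```

Request:
carry_out(
  rows=[
    {"x":5,"y":0.5,"z":3,"rx":0,"ry":0,"rz":0,"gripper":0},
    {"x":5,"y":0.5,"z":3,"rx":0,"ry":0,"rz":0,"gripper":0},
    {"x":3.2,"y":0.1,"z":3,"rx":0,"ry":0,"rz":0,"gripper":0},
    {"x":0,"y":0,"z":0,"rx":0,"ry":0,"rz":10.7,"gripper":0},
    {"x":0,"y":0,"z":0,"rx":0,"ry":0,"rz":10.7,"gripper":0},
  ],
)

```text
clock: 4.95
position: [527.4, -8.6, 184.7]
eef_rot: [-0.595, -3.084, -0.0]
ft_force: [0.6, -0.2, -0.5]
gripper_width: 0.3
grasp_force: 0.0
```

Request:
carry_out(
  rows=[
    {"x":0,"y":0,"z":0,"rx":0,"ry":0,"rz":10.6,"gripper":0},
    {"x":0,"y":0,"z":0,"rx":0,"ry":0,"rz":10.6,"gripper":0},
    {"x":0,"y":0,"z":0,"rx":0,"ry":0,"rz":10.6,"gripper":0},
    {"x":0,"y":0,"z":0,"rx":0,"ry":0,"rz":10.6,"gripper":0},
    {"x":0,"y":0,"z":0,"rx":0,"ry":0,"rz":10.6,"gripper":0},
  ],
)

```text
clock: 5.58
position: [528.1, -8.7, 185.1]
eef_rot: [1.909, 2.495, 0.0]
ft_force: [0.4, -1.2, 0.8]
gripper_width: 0.5
grasp_force: 0.0
```

Request:
carry_out(
  rows=[
    {"x":0,"y":0,"z":2,"rx":0,"ry":0,"rz":10.6,"gripper":0},
    {"x":0,"y":0,"z":2,"rx":0,"ry":0,"rz":10.6,"gripper":0},
    {"x":0,"y":0,"z":2,"rx":0,"ry":0,"rz":10.6,"gripper":0},
    {"x":0,"y":0,"z":2,"rx":0,"ry":0,"rz":10.6,"gripper":0},
    {"x":0,"y":0,"z":0,"rx":0,"ry":0,"rz":0,"gripper":0},
  ],
)

```text
clock: 6.2
position: [526.7, -8.4, 103.6]
eef_rot: [-2.674, -1.645, 0.003]
ft_force: [0.2, 1.0, -0.1]
gripper_width: 0.4
grasp_force: 0.0
```

```bash
python3 - <<'E'
from h import *
delta([527.9,-9.1,58],153)
c=cam("wrist"); im=optics.capture("wrist"); cv2.imwrite("pics/w2.png",im)
for n in("wrist","scene","side"):
  if n!="wrist": optics.capture(n)
  cc=cam(n)
  for k,z in dict(die_axis=61,mark=39,clip_left=67,clip_right=73).items():
    for r in finder.tip_of(n,k)[:2]: print(n,k,np.round(r["point"]),round(r["score"],2),np.round(at_z(cc,r["point"],z),1))
E
```

```text
delta cm [-0.    0.15  4.56] tool y at -26.8 rz 0.19881209353161466 TCP [526.7  -8.4 103.6] t 6.2 F [ 0.2  1.  -0.1]
wrist die_axis [425. 255.] 0.83 [588.4 -39.2  61. ]
wrist mark [520. 206.] 0.69 [663.8 -45.   39. ]
wrist clip_left [390. 148.] 0.57 [593.9  34.6  67. ]
wrist clip_right [466. 356.] 0.59 [ 585.4 -114.6   73. ]
wrist clip_right [518. 208.] 0.36 [647.2 -30.4  73. ]
scene die_axis [289. 247.] 0.6 [584.5 -40.   61. ]
scene die_axis [280. 275.] 0.56 [670.2 -39.4  61. ]
scene mark [282. 277.] 0.83 [658.2 -39.6  39. ]
scene clip_left [261. 238.] 0.66 [ 576.  -111.3   67. ]
scene clip_left [318. 259.] 0.63 [611.3  37.5  67. ]
scene clip_right [259. 241.] 0.89 [ 591.  -111.7   73. ]
side die_axis [343. 267.] 0.96 [578.3 -33.8  61. ]
side die_axis [332. 225.] 0.7 [637.3  83.2  61. ]
side mark [289. 250.] 0.51 [517.8  99.6  39. ]
side clip_left [328. 244.] 0.71 [589.1  36.6  67. ]
side clip_right [366. 285.] 0.72 [ 582.1 -109.1   73. ]
```

View pics/w2.png

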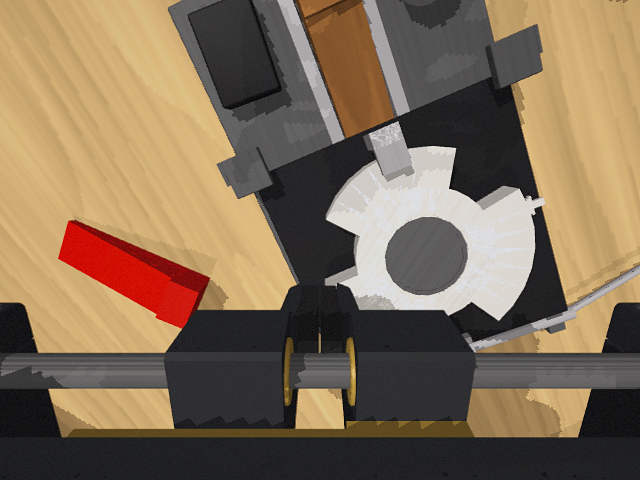

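The picture shows the bite opening towards the finger, with mouth corners at about (327,221) and (327,285). The red look-alike lies well aside at (135,270). I'll check the bite's angle before going down.

```bash
python3 - <<'E'
from h import *
c=cam("wrist"); o=np.array([588.5,-39.5])
for p in((327,221),(357,230),(327,280),(357,268),(456,149),(449,186),(478,210),(519,187),(535,200)):
    X=at_z(c,p,60)[:2]-o; print(p,np.round(X,1),round(np.hypot(*X),1),round(np.degrees(np.arctan2(X[1],X[0])),1))
print(np.round(proj(c,[527.9,-9.1,50])))
E
```

```text
(327, 221) [-46.9  49.5] 68.2 133.5
(357, 230) [-32.3  35.4] 47.9 132.4
(327, 280) [-65.2  12.8] 66.5 168.9
(357, 268) [-43.4  11.5] 44.9 165.2
(456, 149) [42.4 54.3] 69.0 52.0
(449, 186) [30.8 35.3] 46.8 48.8
(478, 210) [41.9 12.6] 43.8 16.8
(519, 187) [69.5 15. ] 71.1 12.2
(535, 200) [76.1  2.5] 76.1 1.9
[321. 250.]
```

Request:
carry_out(
  rows=[
    {"x":0,"y":0.1,"z":2,"rx":0,"ry":0,"rz":0,"gripper":0},
    {"x":0,"y":0,"z":1.5,"rx":0,"ry":0,"rz":0,"gripper":0},
    {"x":0,"y":0,"z":1.1,"rx":0,"ry":0,"rz":0,"gripper":0},
    {"x":-0.6,"y":0.03,"z":0,"rx":0,"ry":0,"rz":-5,"gripper":0},
    {"x":-0.6,"y":0.03,"z":0,"rx":0,"ry":0,"rz":-5,"gripper":0},
  ],
)

```text
clock: 7.58
position: [524.3, -20.3, 58.3]
eef_rot: [-2.52, -1.875, 0.001]
ft_force: [-0.4, 0.2, -0.6]
gripper_width: 0.4
grasp_force: 0.0
```

Request:
carry_out(
  rows=[
    {"x":-1.2,"y":0.1,"z":0,"rx":0,"ry":0,"rz":-10,"gripper":0},
    {"x":-1.2,"y":0.1,"z":0,"rx":0,"ry":0,"rz":-10,"gripper":0},
    {"x":0,"y":0,"z":0,"rx":0,"ry":0,"rz":0,"gripper":0},
  ],
)

```text
clock: 7.95
position: [521.6, -44.6, 58.7]
eef_rot: [2.163, 2.278, -0.0]
ft_force: [-0.7, 0.1, 0.0]
gripper_width: 0.5
grasp_force: 0.0
```

```bash
cat >> h.py <<'E'
def polar(o=(588.5,-39.5)):
    s=readout.read_state(); X=s["position"][:2]-np.array(o); R=Ro.from_rotvec(s["eef_rot"]).as_matrix()
    print("r",round(np.hypot(*X),1),"ang",round(np.degrees(np.arctan2(X[1],X[0]))%360,1),"y",round(np.degrees(np.arctan2(R[1,1],R[0,1])),1),"z",round(s["position"][2],1),"F",np.round(s["ft_force"],1),"t",s["clock"])
E
python3 -c "
from h import *
polar()"
```

```text
r 67.1 ang 184.4 y 3.0 z 58.7 F [-0.7  0.1  0. ] t 7.95
```

Request:
carry_out(
  rows=[
    {"x":-1.2,"y":0.1,"z":0,"rx":0,"ry":0,"rz":-10,"gripper":0},
    {"x":-1.2,"y":0.1,"z":0,"rx":0,"ry":0,"rz":-10,"gripper":0},
    {"x":-1.2,"y":0.1,"z":0,"rx":0,"ry":0,"rz":-10,"gripper":0},
    {"x":-1.2,"y":0.1,"z":0,"rx":0,"ry":0,"rz":-10,"gripper":0},
    {"x":-1.1,"y":0.1,"z":0,"rx":0,"ry":0,"rz":-9,"gripper":0},
  ],
)

```text
clock: 8.57
position: [548.4, -94.8, 58.6]
eef_rot: [-1.019, -2.972, -0.0]
ft_force: [-0.3, -0.3, -1.0]
gripper_width: 0.3
grasp_force: 0.0
```

Request:
carry_out(
  rows=[
    {"x":0.4,"y":0,"z":0,"rx":0,"ry":0,"rz":0,"gripper":0},
    {"x":0,"y":0,"z":-3,"rx":0,"ry":0,"rz":0,"gripper":0},
    {"x":0,"y":0,"z":-3,"rx":0,"ry":0,"rz":0,"gripper":0},
    {"x":0,"y":0,"z":0,"rx":0,"ry":0,"rz":0,"gripper":0},
  ],
)

```text
clock: 9.07
position: [546.3, -92.3, 121.0]
eef_rot: [1.025, 2.965, -0.0]
ft_force: [0.1, -1.2, -0.9]
gripper_width: 0.3
grasp_force: 0.0
```

```bash
python3 - <<'E'
from h import *
polar()
for n in("wrist","side","scene"):
  im=optics.capture(n); cv2.imwrite(f"pics/b_{n}.png",im);cc=cam(n)
  for k,z in dict(die_axis=61,notch=62,mark=39).items():
    for r in finder.tip_of(n,k)[:2]:
      X=at_z(cc,r["point"],z)[:2]-[588.5,-39.5]; print(n,k,np.round(r["point"]),round(r["score"],2),np.round(np.hypot(*X),1),np.round(np.degrees(np.arctan2(X[1],X[0]))))
a=np.zeros((480,800,3),np.uint8); b=cv2.imread("pics/b_side.png")[190:340,250:450]
cv2.imwrite("pics/v3.png",np.hstack([cv2.imread("pics/b_wrist.png")[:,160:560],cv2.resize(b,(400,300)).repeat(1,0) if 0 else cv2.copyMakeBorder(cv2.resize(b,(400,300)),0,180,0,0,0)]))
E
```

```text
r 67.6 ang 231.4 y 51.9 z 121.0 F [ 0.1 -1.2 -0.9] t 9.075
wrist die_axis [416. 249.] 0.83 2.9 174.0
wrist notch [320. 217.] 0.79 73.0 -149.0
wrist notch [402. 238.] 0.5 16.1 -170.0
wrist mark [450. 312.] 0.6 69.4 -5.0
side die_axis [366. 284.] 0.21 60.8 -90.0
side die_axis [333. 225.] 0.16 131.2 68.0
side notch [338. 290.] 0.95 69.7 -148.0
side mark [377. 261.] 0.68 75.9 -11.0
scene die_axis [286. 245.] 0.64 12.5 -131.0
scene die_axis [145. 262.] 0.28 335.0 -71.0
scene notch [280. 229.] 0.83 68.3 -148.0
scene notch [321. 260.] 0.15 84.6 76.0
scene mark [281. 274.] 0.69 62.8 -3.0
scene mark [145. 262.] 0.21 340.0 -74.0
```

View pics/v3.png

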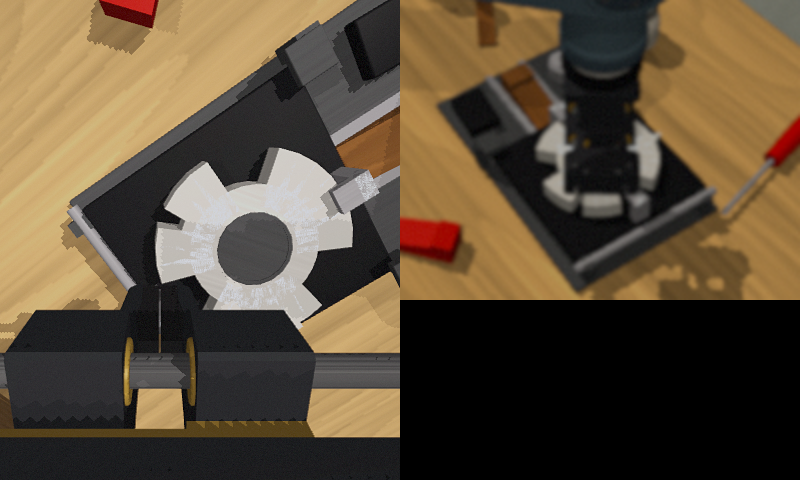

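The picture shows the notch still at wrist (325,217), so the finger passed over the die without turning it. I'll find the tip's true height by touching the lobe under the gripper.

Request:
carry_out(
  rows=[
    {"x":0,"y":0,"z":3,"rx":0,"ry":0,"rz":0,"gripper":0},
    {"x":0,"y":0,"z":1.7,"rx":0,"ry":0,"rz":0,"gripper":0},
    {"x":0,"y":0,"z":0.2,"rx":0,"ry":0,"rz":0,"gripper":0},
    {"x":0,"y":0,"z":0,"rx":0,"ry":0,"rz":0,"gripper":0},
  ],
)

```text
clock: 10.18
position: [545.3, -92.6, 70.2]
eef_rot: [1.02, 2.971, -0.0]
ft_force: [0.2, 0.7, -0.1]
gripper_width: 0.4
grasp_force: 0.0
```

Request:
carry_out(
  rows=[
    {"x":0,"y":0,"z":0.2,"rx":0,"ry":0,"rz":0,"gripper":0},
    {"x":0,"y":0,"z":0,"rx":0,"ry":0,"rz":0,"gripper":0},
  ],
)

```text
clock: 10.42
position: [545.4, -92.6, 68.3]
eef_rot: [1.019, 2.971, -0.0]
ft_force: [-0.1, 0.0, 0.3]
gripper_width: 0.4
grasp_force: 0.0
```

Request:
carry_out(
  rows=[
    {"x":0,"y":0,"z":0.2,"rx":0,"ry":0,"rz":0,"gripper":0},
    {"x":0,"y":0,"z":0,"rx":0,"ry":0,"rz":0,"gripper":0},
  ],
)

```text
clock: 10.68
position: [544.9, -92.5, 65.8]
eef_rot: [-1.02, -2.971, -0.0]
ft_force: [-0.6, 1.0, -0.3]
gripper_width: 0.6
grasp_force: 0.0
```

Request:
carry_out(
  rows=[
    {"x":0,"y":0,"z":0.3,"rx":0,"ry":0,"rz":0,"gripper":0},
    {"x":0,"y":0,"z":0,"rx":0,"ry":0,"rz":0,"gripper":0},
  ],
)

```text
clock: 10.92
position: [544.8, -92.4, 62.5]
eef_rot: [-1.02, -2.971, -0.0]
ft_force: [-0.7, 1.2, -0.2]
gripper_width: 0.3
grasp_force: 0.0
```

Request:
carry_out(
  rows=[
    {"x":0,"y":0,"z":0.3,"rx":0,"ry":0,"rz":0,"gripper":0},
    {"x":0,"y":0,"z":0,"rx":0,"ry":0,"rz":0,"gripper":0},
  ],
)

```text
clock: 11.18
position: [544.8, -92.4, 59.5]
eef_rot: [-1.02, -2.971, -0.0]
ft_force: [0.0, -0.3, 0.4]
gripper_width: 0.7
grasp_force: 0.0
```

Request:
carry_out(
  rows=[
    {"x":0,"y":0,"z":0.3,"rx":0,"ry":0,"rz":0,"gripper":0},
    {"x":0,"y":0,"z":0,"rx":0,"ry":0,"rz":0,"gripper":0},
  ],
)

```text
clock: 11.42
position: [544.8, -92.4, 56.5]
eef_rot: [-1.02, -2.971, -0.0]
ft_force: [0.2, -0.4, -0.4]
gripper_width: 0.4
grasp_force: 0.0
```

```bash
python3 - <<'E'
from h import *
polar()
optics.capture("wrist")
im=np.hstack([optics.capture("side")[200:320,270:420],optics.capture("scene")[180:300,210:360]])
cv2.imwrite("pics/v4.png",cv2.resize(im,(800,320),interpolation=cv2.INTER_CUBIC))
c=cam("side"); s=readout.read_state()["position"]; d=np.array([0,0,8])
print("tcp",proj(c,s),"tip",proj(c,s-d), proj(cam("scene"),s-d))
E
```

```text
r 68.6 ang 230.5 y 52.1 z 56.5 F [ 0.2 -0.4 -0.4] t 11.425
tcp [348.2396036  292.60943922] tip [348.14846043 294.63984374] [271.92837661 235.46551055]
```

View pics/v4.png

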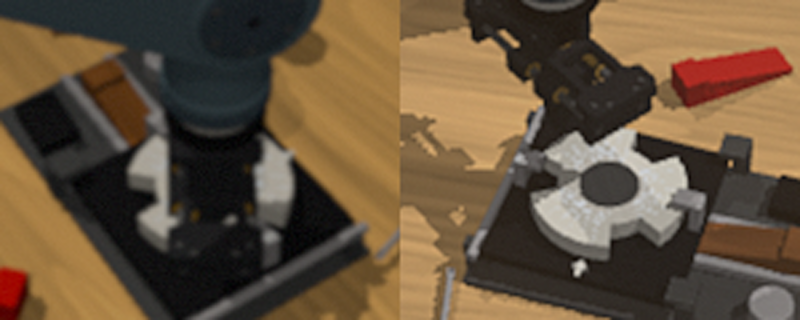

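```bash
cat >> h.py <<'E'
def rim(im,c,z,o=(588.5,-39.5),rs=(56,60,64)):
    "brightness round the die at radii rs, world degrees, printed per 5 deg"
    g=cv2.cvtColor(im,cv2.COLOR_BGR2GRAY); out=[]
    for a in range(0,360,5):
        v=[]
        for r in rs:
            x,y=r*np.cos(np.radians(a)),r*np.sin(np.radians(a)); p=proj(c,[o[0]+x,o[1]+y,z(x,y)]).round().astype(int)
            v.append(g[p[1],p[0]] if 0<=p[0]<640 and 0<=p[1]<480 else 0)
        out.append(int(np.mean(v)))
    for k in range(0,360,60): print(k,out[k//5:k//5+12])
E
python3 - <<'E'
from h import *
T=Ro.from_rotvec([1.025,2.965,0]).as_matrix(); M=np.eye(4); M[:3,:3]=T; M[:3,3]=[546.3,-92.3,121.0]
i=optics.camera_info("wrist"); C=np.linalg.inv(M@np.array(i["tool_from_camera"])); c=(np.array(i["intrinsics"]),C[:3,:3],C[:3,3])
zt=lambda x,y:65-.044*(y+90)
rim(cv2.imread("pics/b_wrist.png"),c,zt)
for n in("scene","side"): print(n); rim(cv2.imread(f"pics/{n}0.png"),cam(n),zt); print("later"); rim(cv2.imread(f"pics/b_{n}.png"),cam(n),zt)
E
```

```text
0 [186, 186, 186, 28, 26, 28, 27, 30, 25, 30, 31, 187]
60 [186, 187, 186, 203, 155, 154, 156, 185, 206, 203, 204, 204]
120 [204, 204, 204, 183, 110, 26, 30, 39, 41, 37, 36, 205]
180 [205, 206, 204, 206, 204, 204, 44, 129, 188, 187, 190, 188]
240 [203, 187, 187, 25, 30, 30, 30, 30, 22, 51, 29, 29]
300 [31, 31, 29, 31, 33, 28, 30, 29, 29, 29, 84, 192]
scene
0 [186, 181, 187, 78, 85, 75, 75, 59, 83, 85, 154, 182]
60 [181, 180, 182, 139, 96, 132, 124, 152, 169, 181, 180, 182]
120 [183, 181, 191, 99, 32, 38, 37, 37, 36, 33, 67, 181]
180 [181, 183, 181, 181, 184, 186, 121, 27, 165, 184, 184, 182]
240 [181, 181, 186, 137, 89, 96, 63, 34, 40, 34, 34, 183]
300 [182, 181, 182, 184, 181, 183, 183, 182, 181, 181, 183, 181]
later
0 [180, 167, 173, 83, 90, 80, 79, 62, 89, 90, 146, 170]
60 [167, 167, 181, 151, 101, 141, 132, 162, 180, 192, 192, 194]
120 [194, 195, 203, 106, 33, 40, 39, 39, 37, 32, 71, 192]
180 [192, 196, 192, 192, 195, 197, 127, 27, 154, 170, 169, 168]
240 [169, 167, 172, 132, 94, 96, 65, 34, 38, 32, 31, 194]
300 [193, 193, 192, 195, 193, 194, 194, 193, 192, 193, 185, 165]
side
0 [145, 145, 131, 35, 11, 13, 11, 12, 12, 10, 39, 127]
60 [144, 144, 146, 132, 98, 87, 83, 111, 148, 145, 147, 148]
120 [146, 146, 147, 134, 93, 81, 65, 24, 10, 10, 48, 123]
180 [147, 147, 146, 146, 146, 143, 109, 98, 143, 146, 148, 146]
240 [148, 146, 139, 69, 92, 99, 95, 91, 79, 85, 129, 145]
300 [147, 146, 146, 145, 146, 147, 146, 143, 145, 146, 144, 146]
later
0 [109, 77, 26, 15, 14, 13, 14, 13, 15, 16, 15, 14]
60 [13, 14, 16, 26, 26, 33, 56, 108, 165, 162, 165, 164]
120 [164, 163, 163, 151, 106, 92, 74, 27, 9, 12, 54, 137]
180 [165, 164, 119, 55, 36, 78, 54, 62, 101, 113, 115, 113]
240 [112, 97, 82, 24, 29, 20, 15, 21, 41, 71, 135, 159]
300 [164, 163, 162, 164, 164, 164, 162, 164, 164, 162, 153, 139]
```

The rim profile shows the die hasn't turned: bites at 33°, 153° and 273°, notch at 212.5°. The tips evidently end short of the stated 8 mm, so I'll keep feeling down for the lobe.

Request:
carry_out(
  rows=[
    {"x":0,"y":0,"z":0.3,"rx":0,"ry":0,"rz":0,"gripper":0},
    {"x":0,"y":0,"z":0,"rx":0,"ry":0,"rz":0,"gripper":0},
  ],
)

```text
clock: 11.82
position: [544.8, -92.4, 53.5]
eef_rot: [-1.02, -2.971, -0.0]
ft_force: [-1.0, 0.5, 0.3]
gripper_width: 0.6
grasp_force: 0.0
```

Request:
carry_out(
  rows=[
    {"x":0,"y":0,"z":0.3,"rx":0,"ry":0,"rz":0,"gripper":0},
    {"x":0,"y":0,"z":0,"rx":0,"ry":0,"rz":0,"gripper":0},
  ],
)

```text
clock: 12.08
position: [544.8, -92.4, 50.5]
eef_rot: [-1.02, -2.971, -0.0]
ft_force: [-0.9, -0.4, 0.4]
gripper_width: 0.6
grasp_force: 0.0
```

Request:
carry_out(
  rows=[
    {"x":0,"y":0,"z":0.3,"rx":0,"ry":0,"rz":0,"gripper":0},
    {"x":0,"y":0,"z":0,"rx":0,"ry":0,"rz":0,"gripper":0},
  ],
)

```text
clock: 12.32
position: [544.8, -92.5, 47.5]
eef_rot: [-1.02, -2.971, -0.0]
ft_force: [-0.1, -0.0, -0.6]
gripper_width: 0.5
grasp_force: 0.0
```

```bash
python3 - <<'E'
from h import *
s=readout.read_state(); R=Ro.from_rotvec(s["eef_rot"]).as_matrix(); P=np.array(s["position"])
tiles=[]
for n in("scene","side","wrist"):
    im=optics.capture(n); c=cam(n); k=4 if n!="wrist" else 2
    cv2.imwrite(f"pics/d_{n}.png",im)
    q=proj(c,P); x0,y0=(int(q[0])-50,int(q[1])-50) if n!="wrist" else (220,190)
    w,h=(100,75) if n!="wrist" else (200,150)
    cr=cv2.resize(im[y0:y0+h,x0:x0+w],(400,300),interpolation=cv2.INTER_CUBIC)
    cr=cv2.convertScaleAbs(cr,alpha=1.6,beta=30)
    for v,col in(([0,0,8],(0,0,255)),([0,0,-11],(0,255,0)),([0,0,-56],(255,255,0))):
        p=(proj(c,P+R@np.array(v,float))-[x0,y0])*k; cv2.circle(cr,tuple(int(t) for t in p),3,col,-1)
    for a in range(0,360,3):
        p=(proj(c,[588.5+70*np.cos(np.radians(a)),-39.5+70*np.sin(np.radians(a)),65-.044*(90+70*np.sin(np.radians(a)))])-[x0,y0])*k
        cv2.circle(cr,tuple(int(t) for t in p),1,(255,0,255),-1)
    tiles.append(cr)
tiles.append(np.zeros_like(tiles[0])); cv2.imwrite("pics/v5.png",np.vstack([np.hstack(tiles[:2]),np.hstack(tiles[2:])]))
E
```

```text
(no output)
```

View pics/v5.png

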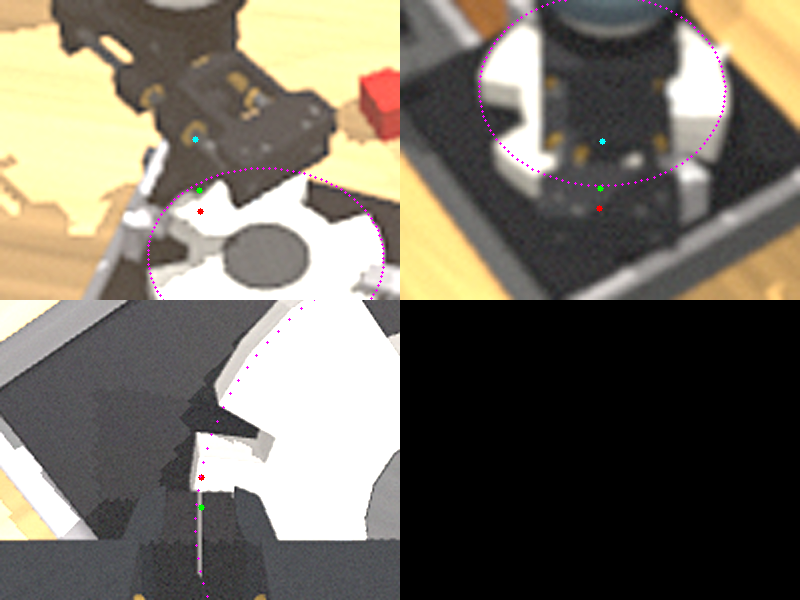

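The wrist tile shows the fingers still above the lobe, ending at row 284. From the finger spacing, the true tip is about 20 mm behind the TCP, so contact should be a few mm below. I'll carry on down gently.

Request:
carry_out(
  rows=[
    {"x":0,"y":0,"z":0.2,"rx":0,"ry":0,"rz":0,"gripper":0},
    {"x":0,"y":0,"z":0,"rx":0,"ry":0,"rz":0,"gripper":0},
  ],
)

```text
clock: 12.72
position: [544.9, -92.5, 45.7]
eef_rot: [-1.02, -2.971, 0.0]
ft_force: [0.1, 0.2, -0.0]
gripper_width: 0.5
grasp_force: 0.0
```

Request:
carry_out(
  rows=[
    {"x":0,"y":0,"z":0.2,"rx":0,"ry":0,"rz":0,"gripper":0},
    {"x":0,"y":0,"z":0,"rx":0,"ry":0,"rz":0,"gripper":0},
  ],
)

```text
clock: 12.98
position: [544.9, -92.5, 43.6]
eef_rot: [-1.02, -2.971, 0.0]
ft_force: [0.1, 0.6, 0.9]
gripper_width: 0.2
grasp_force: 0.0
```

Request:
carry_out(
  rows=[
    {"x":0,"y":0,"z":0.1,"rx":0,"ry":0,"rz":0,"gripper":0},
    {"x":0,"y":0,"z":0,"rx":0,"ry":0,"rz":0,"gripper":0},
  ],
)

```text
clock: 13.22
position: [545.0, -92.5, 42.7]
eef_rot: [-1.02, -2.971, -0.0]
ft_force: [-0.8, 0.4, 0.3]
gripper_width: 0.5
grasp_force: 0.0
```

Request:
carry_out(
  rows=[
    {"x":0,"y":0,"z":0.1,"rx":0,"ry":0,"rz":0,"gripper":0},
    {"x":0,"y":0,"z":0,"rx":0,"ry":0,"rz":0,"gripper":0},
  ],
)

```text
clock: 13.48
position: [544.9, -92.5, 41.7]
eef_rot: [-1.02, -2.971, 0.0]
ft_force: [0.2, 0.0, -0.4]
gripper_width: 0.4
grasp_force: 0.0
```

Request:
carry_out(
  rows=[
    {"x":0,"y":0,"z":0.1,"rx":0,"ry":0,"rz":0,"gripper":0},
    {"x":0,"y":0,"z":0,"rx":0,"ry":0,"rz":0,"gripper":0},
  ],
)

```text
clock: 13.72
position: [545.0, -92.5, 40.7]
eef_rot: [-1.02, -2.971, 0.0]
ft_force: [0.2, 0.3, -0.3]
gripper_width: 0.5
grasp_force: 0.0
```

Request:
carry_out(
  rows=[
    {"x":0,"y":0,"z":0.1,"rx":0,"ry":0,"rz":0,"gripper":0},
    {"x":0,"y":0,"z":0,"rx":0,"ry":0,"rz":0,"gripper":0},
  ],
)

```text
clock: 13.98
position: [545.1, -92.6, 40.0]
eef_rot: [1.02, 2.971, -0.0]
ft_force: [-1.2, 0.4, 1.0]
gripper_width: 0.1
grasp_force: 1.0
```

Request:
carry_out(
  rows=[
    {"x":0,"y":0,"z":0.1,"rx":0,"ry":0,"rz":0,"gripper":0},
    {"x":0,"y":0,"z":0,"rx":0,"ry":0,"rz":0,"gripper":0},
  ],
)

```text
clock: 14.22
position: [545.7, -93.0, 39.9]
eef_rot: [1.019, 2.97, -0.001]
ft_force: [-2.1, 0.3, 8.5]
gripper_width: 0.5
grasp_force: 3.8
```

Contact is at TCP z 40.0, where the die top is about 63.4, so the real tip is 23.4 mm behind the TCP. I'll lift, return to the bite at 153°, and push with TCP z about 26.

Request:
carry_out(
  rows=[
    {"x":0,"y":0,"z":-2.5,"rx":0,"ry":0,"rz":0,"gripper":0},
    {"x":1.2,"y":0.1,"z":0,"rx":0,"ry":0,"rz":10,"gripper":0},
    {"x":1.2,"y":0.1,"z":0,"rx":0,"ry":0,"rz":10,"gripper":0},
    {"x":1.2,"y":0.1,"z":0,"rx":0,"ry":0,"rz":10,"gripper":0},
    {"x":1.2,"y":0.1,"z":0,"rx":0,"ry":0,"rz":10,"gripper":0},
  ],
)

```text
clock: 14.85
position: [519.4, -52.3, 63.7]
eef_rot: [-1.982, -2.437, 0.0]
ft_force: [-0.2, 0.0, 0.8]
gripper_width: 0.3
grasp_force: 0.0
```

Request:
carry_out(
  rows=[
    {"x":1.2,"y":0.1,"z":0,"rx":0,"ry":0,"rz":10,"gripper":0},
    {"x":1.2,"y":0.1,"z":0,"rx":0,"ry":0,"rz":10,"gripper":0},
    {"x":1.2,"y":0.1,"z":0,"rx":0,"ry":0,"rz":10,"gripper":0},
    {"x":0.9,"y":0.05,"z":0,"rx":0,"ry":0,"rz":8,"gripper":0},
    {"x":0,"y":0,"z":0,"rx":0,"ry":0,"rz":0,"gripper":0},
  ],
)

```text
clock: 15.48
position: [524.6, -8.0, 63.7]
eef_rot: [-2.661, -1.67, 0.0]
ft_force: [0.8, -0.8, 0.1]
gripper_width: 0.6
grasp_force: 0.0
```

```bash
python3 - <<'E'
from h import *
polar(); delta([588.5+68*np.cos(np.radians(153)),-39.5+68*np.sin(np.radians(153)),26],153)
E
```

```text
r 71.2 ang 153.8 y -25.8 z 63.7 F [ 0.8 -0.8  0.1] t 15.475
delta cm [0.09 0.32 3.77] tool y at -25.8 rz 1.2436995365128496 TCP [524.6  -8.   63.7] t 15.475 F [ 0.8 -0.8  0.1]
```

Request:
carry_out(
  rows=[
    {"x":0.1,"y":0.3,"z":1.5,"rx":0,"ry":0,"rz":1,"gripper":0},
    {"x":0,"y":0,"z":0.8,"rx":0,"ry":0,"rz":0,"gripper":0},
    {"x":0,"y":0,"z":0.5,"rx":0,"ry":0,"rz":0,"gripper":0},
    {"x":0,"y":0,"z":0.5,"rx":0,"ry":0,"rz":0,"gripper":0},
    {"x":0,"y":0,"z":0.5,"rx":0,"ry":0,"rz":0,"gripper":0},
  ],
)

```text
clock: 16.1
position: [527.8, -9.0, 25.6]
eef_rot: [2.677, 1.644, 0.0]
ft_force: [0.3, 0.8, -0.8]
gripper_width: 0.6
grasp_force: 0.0
```

Request:
carry_out(
  rows=[
    {"x":-0.6,"y":0.03,"z":0,"rx":0,"ry":0,"rz":-5,"gripper":0},
    {"x":-0.6,"y":0.03,"z":0,"rx":0,"ry":0,"rz":-5,"gripper":0},
    {"x":-0.6,"y":0.03,"z":0,"rx":0,"ry":0,"rz":-5,"gripper":0},
    {"x":-0.6,"y":0.03,"z":0,"rx":0,"ry":0,"rz":-5,"gripper":0},
  ],
)

```text
clock: 16.6
position: [520.8, -31.4, 25.8]
eef_rot: [-2.347, -2.087, -0.001]
ft_force: [0.2, 3.0, 1.3]
gripper_width: 0.6
grasp_force: 1.3
```

```bash
python3 - <<'E'
from h import *
polar()
E
```

```text
r 68.2 ang 173.2 y -6.7 z 25.8 F [0.2 3.  1.3] t 16.6
```

It's pushing the die now, with about 3 N against the finger. I'll go on along the arc to about 234°.

Request:
carry_out(
  rows=[
    {"x":-1.2,"y":0.1,"z":0,"rx":0,"ry":0,"rz":-10,"gripper":0},
    {"x":-1.2,"y":0.1,"z":0,"rx":0,"ry":0,"rz":-10,"gripper":0},
    {"x":-1.2,"y":0.1,"z":0,"rx":0,"ry":0,"rz":-10,"gripper":0},
    {"x":-1.2,"y":0.1,"z":0,"rx":0,"ry":0,"rz":-10,"gripper":0},
    {"x":-1.2,"y":0.1,"z":0,"rx":0,"ry":0,"rz":-10,"gripper":0},
  ],
)

```text
clock: 17.23
position: [538.5, -87.2, 25.7]
eef_rot: [-1.241, -2.885, -0.0]
ft_force: [-1.3, 2.0, 1.5]
gripper_width: -0.0
grasp_force: 1.3
```

Request:
carry_out(
  rows=[
    {"x":-1.2,"y":0.1,"z":0,"rx":0,"ry":0,"rz":-10,"gripper":0},
    {"x":0,"y":0,"z":0,"rx":0,"ry":0,"rz":0,"gripper":0},
  ],
)

```text
clock: 17.48
position: [548.1, -95.8, 25.7]
eef_rot: [0.997, 2.979, -0.0]
ft_force: [0.1, -0.2, -0.5]
gripper_width: 1.0
grasp_force: 0.0
```

Request:
carry_out(
  rows=[
    {"x":0.3,"y":0,"z":0,"rx":0,"ry":0,"rz":0,"gripper":0},
    {"x":0,"y":0,"z":-2,"rx":0,"ry":0,"rz":0,"gripper":0},
    {"x":0,"y":0,"z":-4,"rx":0,"ry":0,"rz":0,"gripper":0},
    {"x":0,"y":0,"z":0,"rx":0,"ry":0,"rz":0,"gripper":0},
  ],
)

```text
clock: 17.98
position: [547.6, -94.2, 89.1]
eef_rot: [0.995, 2.973, -0.001]
ft_force: [0.2, -0.6, -0.1]
gripper_width: 0.5
grasp_force: 0.0
```

```bash
python3 - <<'E'
from h import *
polar()
zt=lambda x,y:65-.044*(y+90)
for n in("wrist","scene"):
  c=cam(n); im=optics.capture(n); print(n); rim(im,c,zt)
  print([(np.round(r["point"]),round(r["score"],2),round(np.degrees(np.arctan2(*(at_z(c,r["point"],63)[:2]-[588.5,-39.5])[::-1]))%360)) for r in finder.tip_of(n,"notch")[:2]])
E
```

```text
r 68.3 ang 233.2 y 53.0 z 89.1 F [ 0.2 -0.6 -0.1] t 17.975
wrist
0 [29, 49, 187, 187, 187, 187, 187, 187, 187, 188, 187, 187]
60 [186, 194, 192, 204, 132, 147, 118, 76, 18, 39, 41, 37]
120 [40, 37, 205, 205, 206, 206, 207, 206, 206, 207, 206, 206]
180 [206, 206, 206, 209, 206, 206, 18, 17, 27, 29, 26, 27]
240 [126, 43, 29, 27, 25, 25, 24, 28, 30, 29, 29, 30]
300 [30, 37, 38, 39, 38, 39, 38, 37, 37, 30, 44, 110]
[]
scene
0 [68, 146, 168, 170, 169, 169, 169, 167, 170, 166, 185, 170]
60 [172, 170, 183, 148, 102, 142, 111, 108, 80, 32, 46, 99]
120 [112, 142, 197, 194, 194, 192, 196, 194, 195, 193, 191, 192]
180 [192, 196, 192, 193, 194, 199, 113, 34, 39, 38, 38, 38]
240 [37, 63, 175, 159, 157, 125, 92, 101, 132, 110, 101, 197]
300 [193, 192, 191, 193, 192, 196, 128, 111, 63, 61, 73, 75]
[(array([258., 238.]), 0.64, 258), (array([258., 252.]), 0.63, 292)]
```

Bite edges put the bite at 108.5° and the notch at about 288.5°, so +67° is left. I'll move to the bite at about 115° and push it to about 175.5°, slowing down at the end.

Request:
carry_out(
  rows=[
    {"x":3,"y":5,"z":0,"rx":0,"ry":0,"rz":0,"gripper":0},
    {"x":3,"y":5,"z":0,"rx":0,"ry":0,"rz":0,"gripper":0},
    {"x":0,"y":0,"z":0,"rx":0,"ry":0,"rz":10.7,"gripper":0},
    {"x":0,"y":0,"z":0,"rx":0,"ry":0,"rz":10.7,"gripper":0},
    {"x":0,"y":0,"z":0,"rx":0,"ry":0,"rz":10.7,"gripper":0},
  ],
)

```text
clock: 18.8
position: [556.3, 22.9, 84.3]
eef_rot: [-1.786, -2.582, 0.002]
ft_force: [0.5, -0.9, 1.2]
gripper_width: 0.3
grasp_force: 0.0
```

Request:
carry_out(
  rows=[
    {"x":0,"y":0,"z":0,"rx":0,"ry":0,"rz":10.7,"gripper":0},
    {"x":0,"y":0,"z":0,"rx":0,"ry":0,"rz":10.7,"gripper":0},
    {"x":0,"y":0,"z":0,"rx":0,"ry":0,"rz":10.7,"gripper":0},
    {"x":0,"y":0,"z":0,"rx":0,"ry":0,"rz":10.7,"gripper":0},
    {"x":0,"y":0,"z":0,"rx":0,"ry":0,"rz":10.7,"gripper":0},
  ],
)

```text
clock: 19.42
position: [556.3, 22.6, 84.3]
eef_rot: [-2.758, -1.501, 0.003]
ft_force: [0.4, 0.4, -1.2]
gripper_width: 0.3
grasp_force: 0.0
```

Request:
carry_out(
  rows=[
    {"x":0,"y":0,"z":0,"rx":0,"ry":0,"rz":10.7,"gripper":0},
    {"x":0,"y":0,"z":0,"rx":0,"ry":0,"rz":10.7,"gripper":0},
    {"x":0,"y":0,"z":0,"rx":0,"ry":0,"rz":10.7,"gripper":0},
    {"x":0,"y":0,"z":0,"rx":0,"ry":0,"rz":0,"gripper":0},
  ],
)

```text
clock: 19.92
position: [556.5, 22.5, 84.5]
eef_rot: [-3.063, -0.693, 0.003]
ft_force: [-0.2, -0.4, 0.4]
gripper_width: 0.7
grasp_force: 0.0
```

```bash
cat >> h.py <<'E'
def edges(n,level=False,lo=0,hi=360,o=(588.5,-39.5),r=60):
    "world degrees at which the rim at radius r goes dark/bright"
    c=cam(n); g=cv2.GaussianBlur(cv2.cvtColor(optics.capture(n),cv2.COLOR_BGR2GRAY),(3,3),0).astype(np.float32); a=np.arange(lo,hi,.5)
    x,y=r*np.cos(np.radians(a)),r*np.sin(np.radians(a)); z=65-(0 if level else .044)*(y+90)
    p=np.float32([proj(c,[o[0]+i,o[1]+j,k]) for i,j,k in zip(x,y,z)]); v=cv2.remap(g,p[:,0],p[:,1],cv2.INTER_LINEAR)
    v=v.ravel()
    b=v>.75*np.percentile(v,85); print(n,[(float(a[i]),"+" if b[i] else "-") for i in range(1,len(a)) if b[i]!=b[i-1]])
E
python3 - <<'E'
from h import *
polar(); delta([588.5+68*np.cos(np.radians(115)),-39.5+68*np.sin(np.radians(115)),25],115)
edges("wrist")
E
```

```text
r 69.8 ang 117.3 y -64.5 z 84.5 F [-0.2 -0.4  0.4] t 19.925
delta cm [0.29 0.19 5.95] tool y at -64.5 rz 0.4838559870927952 TCP [556.5  22.5  84.5] t 19.925 F [-0.2 -0.4  0.4]
wrist [(6.5, '+'), (78.5, '-'), (79.0, '+'), (92.5, '-'), (127.0, '+'), (129.0, '-'), (246.0, '+'), (256.5, '-'), (277.5, '+'), (281.0, '-'), (292.0, '+'), (328.0, '-')]
```

Request:
carry_out(
  rows=[
    {"x":0.3,"y":0.2,"z":2.5,"rx":0,"ry":0,"rz":0,"gripper":0},
    {"x":0,"y":0,"z":1.5,"rx":0,"ry":0,"rz":0,"gripper":0},
    {"x":0,"y":0,"z":0.9,"rx":0,"ry":0,"rz":0,"gripper":0},
    {"x":0,"y":0,"z":0.9,"rx":0,"ry":0,"rz":0,"gripper":0},
    {"x":0,"y":0,"z":0,"rx":0,"ry":0,"rz":0,"gripper":0},
  ],
)

```text
clock: 20.6
position: [560.7, 21.9, 27.3]
eef_rot: [-3.064, -0.691, 0.001]
ft_force: [0.6, -0.4, 0.2]
gripper_width: 0.5
grasp_force: 0.0
```

Request:
carry_out(
  rows=[
    {"x":-1.2,"y":0.1,"z":0,"rx":0,"ry":0,"rz":-10,"gripper":0},
    {"x":-1.2,"y":0.1,"z":0,"rx":0,"ry":0,"rz":-10,"gripper":0},
    {"x":-1.2,"y":0.1,"z":0,"rx":0,"ry":0,"rz":-10,"gripper":0},
    {"x":-1.2,"y":0.1,"z":0,"rx":0,"ry":0,"rz":-10,"gripper":0},
    {"x":0,"y":0,"z":0,"rx":0,"ry":0,"rz":0,"gripper":0},
  ],
)

```text
clock: 21.22
position: [528.0, -12.1, 28.5]
eef_rot: [2.645, 1.694, 0.001]
ft_force: [0.5, 1.0, -0.1]
gripper_width: 0.5
grasp_force: 0.0
```

```bash
python3 - <<'E'
from h import *
polar(); edges("wrist"); edges("scene"); edges("side")
E
```

```text
r 66.4 ang 155.6 y -24.7 z 28.5 F [ 0.5  1.  -0.1] t 21.225
wrist [(14.0, '-'), (15.0, '+'), (17.5, '-'), (49.0, '+'), (93.5, '-'), (94.5, '+'), (130.0, '-'), (184.5, '+'), (187.0, '-'), (287.0, '+'), (294.0, '-'), (317.0, '+'), (323.5, '-'), (333.5, '+')]
scene [(9.5, '-'), (45.5, '+'), (76.0, '-'), (93.0, '+'), (128.5, '-'), (320.0, '+'), (322.5, '-'), (331.0, '+')]
side [(9.0, '-'), (170.5, '+'), (250.5, '-'), (272.0, '+')]
```

Request:
carry_out(
  rows=[
    {"x":-0.8,"y":0.05,"z":0.2,"rx":0,"ry":0,"rz":-7,"gripper":0},
    {"x":-0.8,"y":0.05,"z":0,"rx":0,"ry":0,"rz":-7,"gripper":0},
    {"x":-0.6,"y":0.03,"z":0,"rx":0,"ry":0,"rz":-5,"gripper":0},
    {"x":-0.3,"y":0,"z":0,"rx":0,"ry":0,"rz":-2,"gripper":0},
    {"x":0,"y":0,"z":0,"rx":0,"ry":0,"rz":0,"gripper":0},
  ],
)

```text
clock: 22.0
position: [522.1, -35.6, 25.9]
eef_rot: [2.292, 2.149, 0.0]
ft_force: [0.3, 1.1, 1.3]
gripper_width: 0.6
grasp_force: 0.6
```

```bash
python3 - <<'E'
from h import *
polar(); edges("wrist"); edges("scene"); edges("side")
for n in("wrist","scene","side"):
  c=cam(n)
  for k,z in dict(mark=39,notch=62,clip_left=67,clip_right=73).items():
    for r in finder.tip_of(n,k)[:1]:
      X=at_z(c,r["point"],z)[:2]-[588.5,-39.5]; print(n,k,np.round(r["point"]),round(r["score"],2),np.round(X,1),round(np.hypot(*X),1),round(np.degrees(np.arctan2(X[1],X[0])),1))
E
```

```text
r 66.5 ang 176.6 y -3.7 z 25.9 F [0.3 1.1 1.3] t 22.0
wrist [(1.0, '+'), (35.5, '-'), (36.5, '+'), (38.5, '-'), (70.0, '+'), (78.5, '-'), (85.5, '+'), (88.5, '-'), (94.5, '+'), (150.5, '-'), (204.0, '+'), (206.0, '-'), (308.0, '+'), (318.5, '-'), (339.0, '+'), (344.0, '-')]
scene [(28.5, '-'), (66.0, '+'), (76.0, '-'), (93.5, '+'), (150.5, '-'), (243.0, '+'), (271.5, '-'), (311.5, '+'), (345.0, '-'), (351.5, '+')]
side [(6.5, '-'), (72.5, '+'), (73.0, '-'), (197.5, '+'), (205.0, '-'), (209.5, '+'), (213.5, '-'), (221.5, '+'), (226.0, '-'), (232.0, '+'), (261.5, '-'), (305.5, '+'), (345.0, '-'), (348.5, '+')]
wrist mark [599. 294.] 0.57 [71.3 -4.8] 71.5 -3.9
wrist clip_left [505. 138.] 0.82 [ 3.  74.5] 74.6 87.7
scene mark [281. 275.] 0.73 [66.2 -3.7] 66.3 -3.2
scene notch [275. 267.] 0.98 [ 62.1 -17.4] 64.5 -15.7
scene clip_left [316. 258.] 0.67 [18.8 70.7] 73.2 75.1
scene clip_right [259. 237.] 0.78 [-10.9 -74.7] 75.5 -98.3
side mark [375. 260.] 0.57 [ 72.3 -12.3] 73.3 -9.7
side notch [373. 254.] 0.79 [67.1 -8.5] 67.6 -7.2
side clip_left [329. 245.] 0.59 [ 1.  73.5] 73.5 89.2
side clip_right [370. 286.] 0.59 [ -2.6 -76.5] 76.6 -91.9
```

Request:
carry_out(
  rows=[
    {"x":-0.3,"y":0,"z":0,"rx":0,"ry":0,"rz":-2.5,"gripper":0},
    {"x":-0.2,"y":0,"z":0,"rx":0,"ry":0,"rz":-2,"gripper":0},
    {"x":0,"y":0,"z":0,"rx":0,"ry":0,"rz":0,"gripper":0},
    {"x":0.2,"y":0,"z":0,"rx":0,"ry":0,"rz":0,"gripper":0},
    {"x":0,"y":0,"z":0,"rx":0,"ry":0,"rz":0,"gripper":0},
  ],
)

```text
clock: 23.38
position: [521.3, -38.9, 25.7]
eef_rot: [-2.204, -2.239, 0.001]
ft_force: [-0.7, 0.6, 0.0]
gripper_width: 0.7
grasp_force: 0.0
```

```bash
python3 - <<'E'
from h import *
polar(); edges("wrist"); edges("scene"); edges("side"); print(np.round(readout.read_state()["joint_pos"],2))
E
```

```text
r 67.2 ang 179.5 y 0.9 z 25.7 F [-0.7  0.6  0. ] t 23.375
wrist [(8.5, '+'), (39.5, '-'), (41.0, '+'), (43.0, '-'), (74.5, '+'), (78.5, '-'), (94.5, '+'), (155.0, '-'), (207.5, '+'), (210.0, '-'), (312.0, '+'), (326.0, '-'), (346.0, '+'), (347.0, '-')]
scene [(32.5, '-'), (71.5, '+'), (75.5, '-'), (94.0, '+'), (154.5, '-'), (242.5, '+'), (275.5, '-'), (313.0, '+'), (349.0, '-'), (356.0, '+')]
side [(10.0, '-'), (204.5, '+'), (220.0, '-'), (223.5, '+'), (230.5, '-'), (236.5, '+'), (262.5, '-'), (306.5, '+'), (347.5, '-'), (354.5, '+')]
[-0.3   0.32  1.86 -0.    0.95 -0.32]
```

Request:
carry_out(
  rows=[
    {"x":0,"y":0,"z":-4,"rx":0,"ry":0,"rz":5,"gripper":0},
    {"x":-2,"y":2,"z":-5,"rx":0,"ry":0,"rz":0,"gripper":0},
    {"x":-2,"y":2,"z":-5,"rx":0,"ry":0,"rz":0,"gripper":0},
    {"x":-2,"y":2.5,"z":-4,"rx":0,"ry":0,"rz":0,"gripper":0},
    {"x":0,"y":0,"z":0,"rx":0,"ry":0,"rz":0,"gripper":0},
  ],
)

```text
clock: 24.15
position: [585.3, -105.8, 210.0]
eef_rot: [2.295, 2.134, 0.005]
ft_force: [-0.1, 0.7, 0.2]
gripper_width: 0.5
grasp_force: 0.0
```

```bash
python3 - <<'E'
from h import *
polar(); c=cam("wrist"); edges("wrist"); edges("wrist",r=64)
im=optics.capture("wrist"); cv2.imwrite("pics/e.png",im)
for k,z in dict(die_axis=61,mark=39,notch=62,clip_left=67,clip_right=73,wedge_push=23,wedge=8,pin_tin=8,ink_pad=8).items():
    for r in finder.tip_of("wrist",k)[:2]:
      Y=at_z(c,r["point"],z); X=Y[:2]-[588.5,-39.5]; print(k,np.round(r["point"]),round(r["score"],2),np.round(Y),np.round(X,1),round(np.hypot(*X),1),round(np.degrees(np.arctan2(X[1],X[0])),1))
p=proj(c,[588,10,40]); src=[];dst=[]
for x,y in((-110,-120),(110,-120),(110,200),(-110,200)):
    src.append(proj(c,[588.5+x,-39.5+y,61])); dst.append(((x+110)*1.85,(200-y)*1.85))
cv2.imwrite("pics/v6.png",cv2.warpPerspective(im,cv2.getPerspectiveTransform(np.float32(src),np.float32(dst)),(407,592),flags=cv2.INTER_CUBIC))
E
```

```text
r 66.4 ang 267.3 y -4.2 z 210.0 F [-0.1  0.7  0.2] t 24.15
wrist [(34.0, '-'), (74.0, '+'), (78.5, '-'), (93.5, '+'), (155.0, '-'), (193.0, '+'), (272.5, '-'), (311.5, '+'), (347.5, '-'), (358.0, '+')]
wrist [(33.5, '-'), (74.0, '+'), (77.5, '-'), (79.5, '+'), (154.5, '-'), (193.5, '+'), (257.5, '-'), (260.0, '+'), (264.0, '-'), (270.5, '+'), (271.0, '-'), (312.0, '+'), (347.0, '-'), (358.5, '+')]
die_axis [320. 150.] 0.64 [590. -43.  61.] [ 1.8 -3.4] 3.9 -61.9
mark [400. 148.] 0.73 [667. -47.  39.] [78.8 -7.9] 79.2 -5.7
notch [400. 152.] 0.62 [662. -49.  62.] [73.1 -9.8] 73.7 -7.7
clip_left [323.  48.] 0.66 [598.  37.  67.] [ 9.6 76.9] 77.5 82.9
clip_left [321.  56.] 0.63 [596.  31.  67.] [ 7.9 70.8] 71.2 83.6
clip_right [323. 234.] 0.72 [ 587. -118.   73.] [ -1.3 -78.4] 78.4 -91.0
wedge_push [142. 133.] 0.72 [416. -16.  23.] [-172.9   23.9] 174.5 172.1
wedge [105.  91.] 0.64 [381.  27.   8.] [-207.4   66.9] 217.9 162.1
wedge [325.   7.] 0.59 [605.  84.   8.] [ 16.2 123.7] 124.7 82.5
```

View pics/v6.png

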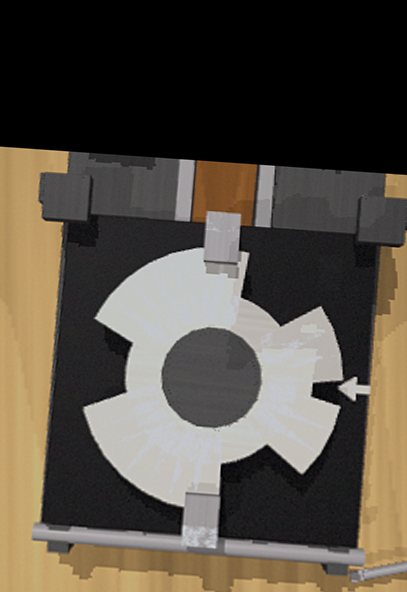

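The rectified view shows the notch mouth at about (328,391), just below the arrow tip at (338,388), with the die hub at (211,377). It is close but perhaps 2° short, so I'll fit the die outline properly.

```bash
python3 - <<'E'
from h import *
from scipy.optimize import minimize
c=cam("wrist"); im=cv2.imread("pics/e.png"); g=cv2.GaussianBlur(cv2.cvtColor(im,cv2.COLOR_BGR2GRAY),(3,3),0).astype(np.float32)
r,a=np.meshgrid(np.arange(30,78,1.),np.arange(0,360,1.)); 
def val(ox,oy):
    x,y=r*np.cos(np.radians(a)),r*np.sin(np.radians(a)); X=np.stack([x+ox,y+oy,65-.044*(y+90)],-1).reshape(-1,3)
    q=(c[1]@X.T+c[2][:,None]); q=c[0]@q; q=np.float32(q[:2]/q[2]); return cv2.remap(g,q[0].reshape(r.shape),q[1].reshape(r.shape),cv2.INTER_LINEAR)
def cost(p):
    v=np.clip(val(p[0],p[1]),40,180); d=a-p[2]; m=(r<70)
    for b in(60,180,300): m=m&~((np.abs((d-b+180)%360-180)<20)&(r>46))
    dd=np.radians((d+180)%360-180); m=m&~((np.abs(r*np.sin(dd))<7)&(np.cos(dd)>0)&(r>54))
    ok=(np.abs((a-86+180)%360-180)>16)&(np.abs((a-266+180)%360-180)>16)&(np.abs((a+5+180)%360-180)*1>0)
    ok&=~((r>71)&(np.abs((a+5+180)%360-180)<12))
    return np.mean(np.abs(v-np.where(m,180,40))[ok])
best=min((minimize(cost,[ox,oy,t],method="Nelder-Mead",options=dict(initial_simplex=[[ox,oy,t],[ox+3,oy,t],[ox,oy+3,t],[ox,oy,t+3]])) for ox in(588.5,591) for oy in(-40,-43) for t in(-7,-4)),key=lambda s:s.fun)
print("die centre, notch angle",np.round(best.x,2),best.fun)
# bed edges: dark plate / arrow: bright blob beyond rim
o=best.x[:2]
x=np.arange(70,95,.5);
for rr in (74,76,78,80,82,84):
    aa=np.arange(-15,6,.25); X=np.stack([o[0]+rr*np.cos(np.radians(aa)),o[1]+rr*np.sin(np.radians(aa)),np.full(aa.shape,41.)],-1)
    q=c[1]@X.T+c[2][:,None]; q=c[0]@q; q=np.float32(q[:2]/q[2]); v=cv2.remap(g,q[0][None],q[1][None],cv2.INTER_LINEAR)[0]
    b=aa[v>120]; print("arrow r",rr,(b.min(),b.max(),round(b.mean(),2)) if len(b) else None)
E
```

```text
die centre, notch angle [587.36 -39.99  -6.5 ] 3.4961324423987943
arrow r 74 (np.float64(-15.0), np.float64(5.75), np.float64(-2.15))
arrow r 76 (np.float64(-6.75), np.float64(-2.75), np.float64(-4.75))
arrow r 78 (np.float64(-7.75), np.float64(-2.0), np.float64(-4.88))
arrow r 80 (np.float64(-8.5), np.float64(-1.0), np.float64(-4.75))
arrow r 82 (np.float64(-9.25), np.float64(-0.5), np.float64(-4.88))
arrow r 84 (np.float64(-6.5), np.float64(-3.25), np.float64(-4.88))
```

The fit gives the notch at -6.5° and the arrow at -4.8°, so I'll nudge it +2° with the same bite.

Request:
carry_out(
  rows=[
    {"x":0,"y":0,"z":0,"rx":0,"ry":0,"rz":-5,"gripper":0},
    {"x":3.4,"y":-3.1,"z":3,"rx":0,"ry":0,"rz":0,"gripper":0},
    {"x":3.4,"y":-3.2,"z":3,"rx":0,"ry":0,"rz":0,"gripper":0},
    {"x":0,"y":0,"z":5,"rx":0,"ry":0,"rz":0,"gripper":0},
    {"x":0,"y":0,"z":0,"rx":0,"ry":0,"rz":0,"gripper":0},
  ],
)

```text
clock: 25.38
position: [514.8, -35.2, 92.8]
eef_rot: [-2.198, -2.235, 0.005]
ft_force: [-0.2, -0.2, 1.1]
gripper_width: 0.7
grasp_force: 0.0
```

```bash
python3 -c "
from h import *
polar(); delta([521.3,-38,26],0.9)"
```

```text
r 73.8 ang 176.6 y 0.9 z 92.8 F [-0.2 -0.2  1.1] t 25.375
delta cm [-0.31  0.69  6.68] tool y at 0.9 rz 0.04864760075683705 TCP [514.8 -35.2  92.8] t 25.375 F [-0.2 -0.2  1.1]
```

Request:
carry_out(
  rows=[
    {"x":-0.3,"y":0.7,"z":3,"rx":0,"ry":0,"rz":0,"gripper":0},
    {"x":0,"y":0,"z":1.7,"rx":0,"ry":0,"rz":0,"gripper":0},
    {"x":0,"y":0,"z":1,"rx":0,"ry":0,"rz":0,"gripper":0},
    {"x":0,"y":0,"z":1,"rx":0,"ry":0,"rz":0,"gripper":0},
    {"x":0,"y":0,"z":0,"rx":0,"ry":0,"rz":0,"gripper":0},
  ],
)

```text
clock: 26.0
position: [524.7, -39.2, 28.5]
eef_rot: [-2.203, -2.238, 0.001]
ft_force: [0.2, -0.2, -0.4]
gripper_width: 0.5
grasp_force: 0.0
```

Request:
carry_out(
  rows=[
    {"x":-0.2,"y":0,"z":0,"rx":0,"ry":0,"rz":0,"gripper":0},
    {"x":-0.1,"y":0,"z":0,"rx":0,"ry":0,"rz":0,"gripper":0},
    {"x":0,"y":0,"z":0,"rx":0,"ry":0,"rz":0,"gripper":0},
  ],
)

```text
clock: 26.38
position: [525.3, -42.2, 29.1]
eef_rot: [2.203, 2.239, 0.001]
ft_force: [0.7, 3.1, -0.5]
gripper_width: 0.4
grasp_force: 1.0
```

```bash
python3 -c "
from h import *
polar(); edges('scene'); edges('side');print(readout.read_state()['position'])"
```

```text
r 63.2 ang 182.5 y 0.9 z 29.1 F [ 0.7  3.1 -0.5] t 26.375
scene [(35.0, '-'), (93.5, '+'), (156.5, '-'), (249.0, '+'), (278.5, '-'), (316.0, '+'), (352.0, '-'), (359.0, '+')]
side [(5.5, '-'), (197.0, '+'), (273.0, '-'), (299.0, '+'), (352.5, '-'), (354.0, '+')]
[525.30230203 -42.19884488  29.05097388]
```

Request:
carry_out(
  rows=[
    {"x":0.3,"y":0,"z":0,"rx":0,"ry":0,"rz":0,"gripper":0},
    {"x":0,"y":0,"z":-4,"rx":0,"ry":0,"rz":5,"gripper":0},
    {"x":-2,"y":2,"z":-5,"rx":0,"ry":0,"rz":0,"gripper":0},
    {"x":-2,"y":2,"z":-5,"rx":0,"ry":0,"rz":0,"gripper":0},
    {"x":-2,"y":2,"z":-4,"rx":0,"ry":0,"rz":0,"gripper":0},
  ],
)

```text
clock: 27.1
position: [581.7, -104.4, 211.7]
eef_rot: [2.297, 2.139, 0.001]
ft_force: [0.5, -0.8, -0.2]
gripper_width: 0.4
grasp_force: 0.0
```

Request:
carry_out(
  rows=[
    {"x":0,"y":0,"z":0,"rx":0,"ry":0,"rz":0,"gripper":0},
  ],
)

```text
clock: 27.22
position: [583.8, -105.9, 213.3]
eef_rot: [2.295, 2.133, 0.005]
ft_force: [0.9, -0.5, 0.2]
gripper_width: 0.3
grasp_force: 0.0
```

```bash
cat > fit.py <<'E'
from h import *
from scipy.optimize import minimize
def fit(tilt=.044,name="f"):
    c=cam("wrist"); im=optics.capture("wrist"); cv2.imwrite(f"pics/{name}.png",im)
    g=cv2.GaussianBlur(cv2.cvtColor(im,cv2.COLOR_BGR2GRAY),(3,3),0).astype(np.float32)
    def samp(X):
        q=c[1]@X.reshape(-1,3).T+c[2][:,None]; q=c[0]@q; q=np.float32(q[:2]/q[2]); return cv2.remap(g,q[0][None],q[1][None],cv2.INTER_LINEAR)[0]
    r,a=np.meshgrid(np.arange(30,78,1.),np.arange(0,360,1.)); w=lambda d:np.abs((d+180)%360-180)
    def cost(p):
        x,y=r*np.cos(np.radians(a)),r*np.sin(np.radians(a)); v=np.clip(samp(np.stack([x+p[0],y+p[1],65-tilt*(y+90)],-1)).reshape(r.shape),40,180)
        d=a-p[2]; m=r<70
        for b in(60,180,300): m=m&~((w(d-b)<20)&(r>46))
        dd=np.radians(d); m=m&~((np.abs(r*np.sin(dd))<7)&(np.cos(dd)>0)&(r>54))
        ok=(w(a-86)>16)&(w(a-266)>16)&~((r>71)&(w(a+5)<12)); return np.mean(np.abs(v-np.where(m,180,40))[ok])
    b=min((minimize(cost,[588,-40,t],method="Nelder-Mead",options=dict(initial_simplex=[[588,-40,t],[591,-40,t],[588,-43,t],[588,-40,t+3]])) for t in(-8,-5,-2)),key=lambda s:s.fun)
    print("die",np.round(b.x,2),round(b.fun,2)); o=b.x
    for rr in(76,78,80,82,84):
        aa=np.arange(-15,6,.25); v=samp(np.stack([o[0]+rr*np.cos(np.radians(aa)),o[1]+rr*np.sin(np.radians(aa)),np.full(aa.shape,45-tilt*90)],-1)); k=aa[v>120]; print(rr,round(k.mean(),2) if len(k) else None)
E
python3 -c "
from fit import *
polar(); fit()"
```

```text
r 66.6 ang 266.0 y -4.2 z 213.3 F [ 0.9 -0.5  0.2] t 27.225
die [587.   -40.09  -4.41] 3.54
76 -4.88
78 -4.88
80 -5.0
82 -4.88
84 -5.0
```

Notch at -4.4° against the arrow at -4.9°: good. Next is the wedge; first I'll check that the jar and pin tin leave room for the gripper body.

```bash
python3 - <<'E'
from h import *
for n in("scene","side"):
  optics.capture(n); c=cam(n)
  for k,z in dict(glue_jar=35,pin_tin=19,ink_pad=16,wedge_push=23,drink_bottle=105).items():
    for r in (finder.recognise(n,k) if k!="wedge_push" else finder.tip_of(n,k))[:3]: print(n,k,np.round(r["point"]),round(r["score"],2),np.round(at_z(c,r["point"],z)))
delta([603.5,171,100],-4.4)
E
```

```text
scene glue_jar [337. 335.] 0.76 [786. 116.  35.]
scene pin_tin [349. 296.] 0.67 [667. 122.  19.]
scene ink_pad [362. 256.] 0.67 [537. 132.  16.]
scene wedge_push [423. 310.] 0.72 [673. 293.  23.]
scene wedge_push [312. 212.] 0.72 [420. -19.  23.]
side ink_pad [289. 247.] 0.77 [533. 125.  16.]
side wedge_push [294. 187.] 0.64 [661. 286.  23.]
side wedge_push [306. 226.] 0.63 [605. 150.  23.]
side wedge_push [275. 312.] 0.6 [398. -15.  23.]
side drink_bottle [254. 157.] 0.59 [598. 371. 105.]
delta cm [27.52  0.34 10.87] tool y at -4.1 rz 0.32262025681669115 TCP [ 580.5 -103.3  208.7] t 27.875 F [0.2 0.5 0.2]
```

Request:
carry_out(
  rows=[
    {"x":5.5,"y":0.1,"z":0.5,"rx":0,"ry":0,"rz":0,"gripper":0},
    {"x":5.5,"y":0.1,"z":1,"rx":0,"ry":0,"rz":0,"gripper":0},
    {"x":5.5,"y":0.1,"z":2,"rx":0,"ry":0,"rz":0,"gripper":0},
    {"x":5.5,"y":0,"z":2,"rx":0,"ry":0,"rz":0,"gripper":0},
    {"x":5.5,"y":0,"z":4,"rx":0,"ry":0,"rz":0,"gripper":0},
  ],
)

```text
clock: 28.5
position: [604.3, 168.3, 118.1]
eef_rot: [2.297, 2.139, 0.005]
ft_force: [0.3, -0.3, -0.5]
gripper_width: 0.5
grasp_force: 0.0
```

```bash
python3 - <<'E'
from h import *
delta([603.5,171,1],-4.4)
optics.capture("wrist"); c=cam("wrist")
for k,z in dict(wedge_push=23,wedge=8).items():
    for r in finder.tip_of("wrist",k)[:3]: print(k,np.round(r["point"]),round(r["score"],2),np.round(at_z(c,r["point"],z)))
E
```

```text
delta cm [ 0.25 -0.15 11.7 ] tool y at -4.1 rz 0.3315751400482583 TCP [604.3 168.3 118.1] t 28.5 F [ 0.3 -0.3 -0.5]
wedge_push [318. 259.] 0.96 [596. 156.  23.]
wedge_push [136. 421.] 0.64 [414.   6.  23.]
wedge_push [385.  58.] 0.63 [651. 297.  23.]
wedge [357. 107.] 0.61 [632. 268.   8.]
```

Request:
carry_out(
  rows=[
    {"x":0.6,"y":-0.3,"z":4,"rx":0,"ry":0,"rz":0.3,"gripper":0},
    {"x":0,"y":0,"z":4,"rx":0,"ry":0,"rz":0,"gripper":0},
    {"x":0,"y":0,"z":1.5,"rx":0,"ry":0,"rz":0,"gripper":0},
    {"x":0,"y":0,"z":1.2,"rx":0,"ry":0,"rz":0,"gripper":0},
    {"x":0,"y":0,"z":1,"rx":0,"ry":0,"rz":0,"gripper":0},
  ],
)

```text
clock: 29.28
position: [601.7, 172.1, 1.0]
eef_rot: [2.304, 2.133, 0.003]
ft_force: [-0.8, -0.4, -0.8]
gripper_width: 0.5
grasp_force: 0.0
```

```bash
python3 -c "
from h import *
delta([601.5,150,1],-4.4)"
```

```text
delta cm [-2.2   0.15 -0.  ] tool y at -4.4 rz -0.021318805443783617 TCP [601.7 172.1   1. ] t 29.275 F [-0.8 -0.4 -0.8]
```

Request:
carry_out(
  rows=[
    {"x":-0.5,"y":0,"z":0,"rx":0,"ry":0,"rz":0,"gripper":0},
    {"x":-0.5,"y":0,"z":0,"rx":0,"ry":0,"rz":0,"gripper":0},
    {"x":-0.5,"y":0,"z":0,"rx":0,"ry":0,"rz":0,"gripper":0},
    {"x":-0.5,"y":0,"z":0,"rx":0,"ry":0,"rz":0,"gripper":0},
  ],
)

```text
clock: 29.78
position: [599.2, 152.3, 0.7]
eef_rot: [2.305, 2.134, 0.001]
ft_force: [-0.5, 0.5, 1.3]
gripper_width: 0.2
grasp_force: 0.4
```

Request:
carry_out(
  rows=[
    {"x":-0.4,"y":0,"z":0,"rx":0,"ry":0,"rz":0,"gripper":0},
    {"x":-0.4,"y":0,"z":0,"rx":0,"ry":0,"rz":0,"gripper":0},
    {"x":-0.4,"y":0,"z":0,"rx":0,"ry":0,"rz":0,"gripper":0},
    {"x":-0.4,"y":0,"z":0,"rx":0,"ry":0,"rz":0,"gripper":0},
  ],
)

```text
clock: 30.28
position: [597.6, 137.0, 0.1]
eef_rot: [-2.305, -2.134, -0.001]
ft_force: [0.0, 6.6, -0.1]
gripper_width: 0.7
grasp_force: 3.4
```

Request:
carry_out(
  rows=[
    {"x":-0.4,"y":0,"z":0,"rx":0,"ry":0,"rz":0,"gripper":0},
    {"x":-0.4,"y":0,"z":0,"rx":0,"ry":0,"rz":0,"gripper":0},
    {"x":-0.4,"y":0,"z":0,"rx":0,"ry":0,"rz":0,"gripper":0},
  ],
)

```text
clock: 30.65
position: [596.6, 125.8, 0.1]
eef_rot: [-2.304, -2.134, -0.002]
ft_force: [0.6, 7.4, 0.7]
gripper_width: 0.5
grasp_force: 3.4
```

```bash
python3 -c "
from h import *
delta([596,98.6,1],-4.4)"
```

```text
delta cm [-2.72  0.14 -0.1 ] tool y at -4.4 rz 0.022329739381973468 TCP [5.966e+02 1.258e+02 1.000e-01] t 30.65 F [0.6 7.4 0.7]
```

Request:
carry_out(
  rows=[
    {"x":-0.4,"y":0,"z":0,"rx":0,"ry":0,"rz":0,"gripper":0},
    {"x":-0.4,"y":0,"z":0,"rx":0,"ry":0,"rz":0,"gripper":0},
    {"x":-0.3,"y":0,"z":0,"rx":0,"ry":0,"rz":0,"gripper":0},
    {"x":-0.2,"y":0,"z":0,"rx":0,"ry":0,"rz":0,"gripper":0},
  ],
)

```text
clock: 31.15
position: [595.6, 112.8, 0.1]
eef_rot: [-2.304, -2.134, -0.002]
ft_force: [1.7, 6.5, -0.2]
gripper_width: 0.5
grasp_force: 3.4
```

Request:
carry_out(
  rows=[
    {"x":-0.2,"y":0,"z":0,"rx":0,"ry":0,"rz":0,"gripper":0},
    {"x":-0.2,"y":0,"z":0,"rx":0,"ry":0,"rz":0,"gripper":0},
  ],
)

```text
clock: 31.4
position: [595.3, 108.9, 0.1]
eef_rot: [-2.304, -2.134, -0.002]
ft_force: [0.7, 6.5, 1.2]
gripper_width: 0.3
grasp_force: 3.4
```

Request:
carry_out(
  rows=[
    {"x":-0.2,"y":0,"z":0,"rx":0,"ry":0,"rz":0,"gripper":0},
    {"x":-0.2,"y":0,"z":0,"rx":0,"ry":0,"rz":0,"gripper":0},
  ],
)

```text
clock: 31.65
position: [595.0, 104.9, 0.1]
eef_rot: [-2.304, -2.134, -0.002]
ft_force: [0.9, 7.0, 1.2]
gripper_width: 0.4
grasp_force: 3.4
```

Request:
carry_out(
  rows=[
    {"x":-0.2,"y":0,"z":0,"rx":0,"ry":0,"rz":0,"gripper":0},
    {"x":-0.1,"y":0,"z":0,"rx":0,"ry":0,"rz":0,"gripper":0},
  ],
)

```text
clock: 31.9
position: [594.7, 101.9, 0.1]
eef_rot: [-2.304, -2.134, -0.002]
ft_force: [0.9, 7.0, 0.8]
gripper_width: 0.6
grasp_force: 3.3
```

Request:
carry_out(
  rows=[
    {"x":-0.1,"y":0,"z":0,"rx":0,"ry":0,"rz":0,"gripper":0},
    {"x":-0.1,"y":0,"z":0,"rx":0,"ry":0,"rz":0,"gripper":0},
  ],
)

```text
clock: 32.15
position: [594.6, 100.0, 0.1]
eef_rot: [-2.304, -2.134, -0.002]
ft_force: [-0.6, 7.0, 0.9]
gripper_width: 0.4
grasp_force: 3.3
```

Request:
carry_out(
  rows=[
    {"x":-0.1,"y":0,"z":0,"rx":0,"ry":0,"rz":0,"gripper":0},
    {"x":-0.1,"y":0,"z":0,"rx":0,"ry":0,"rz":0,"gripper":0},
  ],
)

```text
clock: 32.4
position: [594.4, 98.0, 0.0]
eef_rot: [-2.304, -2.134, -0.002]
ft_force: [0.4, 7.1, 0.5]
gripper_width: 0.6
grasp_force: 3.5
```

Request:
carry_out(
  rows=[
    {"x":-0.1,"y":0,"z":0,"rx":0,"ry":0,"rz":0,"gripper":0},
    {"x":-0.1,"y":0,"z":0,"rx":0,"ry":0,"rz":0,"gripper":0},
  ],
)

```text
clock: 32.65
position: [594.4, 97.4, 0.1]
eef_rot: [-2.303, -2.133, -0.005]
ft_force: [1.4, 14.6, 0.3]
gripper_width: 0.4
grasp_force: 7.2
```

Request:
carry_out(
  rows=[
    {"x":0,"y":0,"z":0,"rx":0,"ry":0,"rz":0,"gripper":0},
  ],
)

```text
clock: 32.78
position: [594.3, 97.4, 0.1]
eef_rot: [-2.303, -2.133, -0.005]
ft_force: [0.2, 12.4, 0.4]
gripper_width: 0.6
grasp_force: 6.1
```

Request:
carry_out(
  rows=[
    {"x":-0.03,"y":0,"z":0,"rx":0,"ry":0,"rz":0,"gripper":0},
    {"x":0,"y":0,"z":0,"rx":0,"ry":0,"rz":0,"gripper":0},
  ],
)

```text
clock: 33.02
position: [594.4, 97.4, 0.1]
eef_rot: [-2.303, -2.133, -0.005]
ft_force: [1.0, 14.2, 0.2]
gripper_width: 0.2
grasp_force: 6.7
```

Request:
carry_out(
  rows=[
    {"x":-0.05,"y":0,"z":0,"rx":0,"ry":0,"rz":0,"gripper":0},
    {"x":0,"y":0,"z":0,"rx":0,"ry":0,"rz":0,"gripper":0},
  ],
)

```text
clock: 33.28
position: [594.3, 97.3, 0.1]
eef_rot: [-2.302, -2.133, -0.006]
ft_force: [2.1, 14.6, -0.4]
gripper_width: 0.5
grasp_force: 7.4
```

Request:
carry_out(
  rows=[
    {"x":-0.05,"y":0,"z":0,"rx":0,"ry":0,"rz":0,"gripper":0},
    {"x":0,"y":0,"z":0,"rx":0,"ry":0,"rz":0,"gripper":0},
  ],
)

```text
clock: 33.52
position: [594.3, 97.2, 0.1]
eef_rot: [-2.302, -2.133, -0.006]
ft_force: [0.9, 16.2, -0.7]
gripper_width: 0.3
grasp_force: 8.2
```

Request:
carry_out(
  rows=[
    {"x":-0.05,"y":0,"z":0,"rx":0,"ry":0,"rz":0,"gripper":0},
    {"x":0,"y":0,"z":0,"rx":0,"ry":0,"rz":0,"gripper":0},
  ],
)

```text
clock: 33.78
position: [594.3, 97.1, 0.1]
eef_rot: [-2.302, -2.133, -0.007]
ft_force: [1.7, 17.5, 0.4]
gripper_width: 0.3
grasp_force: 9.0
```

Request:
carry_out(
  rows=[
    {"x":-0.05,"y":0,"z":0,"rx":0,"ry":0,"rz":0,"gripper":0},
    {"x":0,"y":0,"z":0,"rx":0,"ry":0,"rz":0,"gripper":0},
  ],
)

```text
clock: 34.02
position: [594.2, 97.0, 0.1]
eef_rot: [-2.302, -2.133, -0.008]
ft_force: [1.7, 19.1, 0.4]
gripper_width: 0.4
grasp_force: 9.8
```

The wedge took 19 N, which is firm. I'll back off, lift, and check the die and the level from above.

Request:
carry_out(
  rows=[
    {"x":0.5,"y":0,"z":0,"rx":0,"ry":0,"rz":0,"gripper":0},
    {"x":1.5,"y":0,"z":0,"rx":0,"ry":0,"rz":0,"gripper":0},
    {"x":1,"y":0,"z":-3,"rx":0,"ry":0,"rz":0,"gripper":0},
    {"x":0,"y":0,"z":-6,"rx":0,"ry":0,"rz":0,"gripper":0},
    {"x":0,"y":0,"z":-6,"rx":0,"ry":0,"rz":0,"gripper":0},
  ],
)

```text
clock: 34.65
position: [595.9, 122.6, 151.1]
eef_rot: [-2.304, -2.134, 0.002]
ft_force: [0.5, -0.1, 0.3]
gripper_width: 0.3
grasp_force: 0.0
```

Request:
carry_out(
  rows=[
    {"x":-5,"y":0,"z":-3,"rx":0,"ry":0,"rz":0,"gripper":0},
    {"x":-6,"y":0,"z":-2,"rx":0,"ry":0,"rz":0,"gripper":0},
    {"x":-6,"y":0,"z":0,"rx":0,"ry":0,"rz":0,"gripper":0},
    {"x":-5,"y":0,"z":0,"rx":0,"ry":0,"rz":0,"gripper":0},
    {"x":0,"y":0,"z":0,"rx":0,"ry":0,"rz":0,"gripper":0},
  ],
)

```text
clock: 35.28
position: [579.4, -99.7, 199.8]
eef_rot: [2.31, 2.128, -0.001]
ft_force: [-0.1, 0.7, -0.2]
gripper_width: 0.4
grasp_force: 0.0
```

```bash
python3 -c "
from fit import *
polar(); fit(0,'g')
c=cam('wrist')
for k,z in dict(clip_left=74,clip_right=74,wedge_push=23).items():
    for r in finder.tip_of('wrist',k)[:1]: print(k,round(r['score'],2),np.round(at_z(c,r['point'],z)))
"
```

```text
r 60.9 ang 261.4 y -4.7 z 199.8 F [-0.1  0.7 -0.2] t 35.275
die [586.93 -41.43  -4.5 ] 3.79
76 -4.25
78 -4.25
80 -4.25
82 -4.38
84 -4.38
clip_left 0.63 [592.  34.  74.]
clip_right 0.68 [ 581. -110.   74.]
wedge_push 0.84 [595.  90.  23.]
```

Notch at -4.5°, arrow at -4.3°, clip line at -4.4°: aligned. The wedge is in and nothing is touching it.

```bash
python3 -c "
from station import robot
print(robot.job_done())"
```

```text
the job is handed in; nothing more can be done
None
```

I handed the job in, but no verdict came back: the notch faces the arrow to within about 0.3 mm by the camera fit, and the wedge was pushed home at 19 N. I didn't measure the bed's level or the wedge's remaining grip; the sharp force rise near the end of the push shows the bed met its stops. The arm is clear of everything, and it shouldn't have touched any bystander.

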